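Lay sample brake pads in the counter display case

TASK

Unlatch the display case on the parts counter, open its lid and lay every brake pad that is on the counter flat on the sloping bed inside, side by side with their long edges running up the slope. Then shut the lid and turn the latch back to lock it, leaving the other parts on the counter where they are.

Things in the scene. Friction and masses are not known exactly. Their poses are not given: they have to be found in the camera images.
- case: The display case: a shallow grey metal tray with a clear lid in an aluminium frame, tilted on a dark steel stand, 172 mm deep (x) and 332 mm wide (y), 60 mm high at the front and 140 mm at the back. Fixed to the counter. Origin on the counter under the middle of the tray; x points from the front (low side, towards the robot) to the back, y along the width, z up.
- bed: The plywood bed inside the case, which slopes at 0.35 rad, rising to the back. Origin at the centre of the bed's upper surface, 62 mm above the counter; x up the slope to the back, y along the width, z square to the bed. Clear inside: 160 mm (x) by 320 mm (y), bounded on all four sides by 6 mm walls that stand 48 mm above the bed (along the bed's z); the lid lies on them when shut. A pad lies on it without sliding.
- lid (a joint): Lid angle, rad: 0 shut (parallel to the bed), about 2.0 fully open (just past upright). The lid is 180 mm from hinge to front edge, 336 mm wide, 8 mm thick, and overhangs the front wall by 8 mm. The hinge runs along the bed's y at the back. It is stiff (0.55 N m; at the front edge 5 N lifts, 2 N presses down), so the lid stays at any angle it is left at. A locked latch holds it shut.
- lid_hinge (a point): Middle of the lid's hinge line, at the bottom face of the lid, at the back (bed x = +86 mm, z = +48 mm). Axes of the lid: x from the front edge to the hinge, y along the hinge, z out of the lid's outer face. The outer face is 8 mm out along z.
- lid_edge (a point): Middle of the lid's front (free) edge, 180 mm from the hinge, mid thickness.
- latch (a joint): Quarter-turn latch angle, rad: 0 locked, 1.571 fully open; end stops at both. Turns clockwise, seen from outside looking at the lid, to open. At 0 the knob's bar lies along the lid's width (y), at 1.571 it points from front to hinge (x). A cam below the lid (18 mm under the outer face, reaching 29 mm from the knob's axis) holds the lid shut below about 1.1 rad. The lid must be fully shut for it to turn back to locked. It is stiff (0.06 N m) and stays where it is left.
- latch_grip (a point): Grip point of the latch knob, on its axis, 26 mm above the lid's outer face; the knob stands on the lid's centreline, 135 mm from the hinge. The black knob is a bar 46 mm long, 12 mm thick, from 8 to 38 mm above the outer face, on a steel disc 28 mm wide and 4 mm high. This point's axes turn with the knob: y along the bar, z out along the turning axis. It also serves to pull the lid up.
- pad_a: A brake pad: a dark steel backing plate 90 x 50 x 8 mm with a black friction block 70 x 50 x 18 mm on it, split by a groove across the middle; 26 mm thick in all, 50 mm wide, about 0.3 kg. May be absent (two or three of the pads are there). Starts lying on the counter, left of the case, plate down. Origin at the centre of the plate's outer face; x along its length, y along its width, z towards the friction block.
- pad_a_mid (a point): The middle of that pad, 13 mm from its plate's outer face, with the same axes.
- pad_b: A brake pad: a dark steel backing plate 90 x 50 x 8 mm with a black friction block 70 x 50 x 18 mm on it, split by a groove across the middle; 26 mm thick in all, 50 mm wide, about 0.3 kg. May be absent (two or three of the pads are there). Starts lying on the counter, left of the case, plate down. Origin at the centre of the plate's outer face; x along its length, y along its width, z towards the friction block.
- pad_b_mid (a point): The middle of that pad, 13 mm from its plate's outer face, with the same axes.
- pad_c: A brake pad: a dark steel backing plate 90 x 50 x 8 mm with a black friction block 70 x 50 x 18 mm on it, split by a groove across the middle; 26 mm thick in all, 50 mm wide, about 0.3 kg. May be absent (two or three of the pads are there). Starts lying on the counter, left of the case, plate down. Origin at the centre of the plate's outer face; x along its length, y along its width, z towards the friction block.
- pad_c_mid (a point): The middle of that pad, 13 mm from its plate's outer face, with the same axes.
- bearing: Bystander, to be left alone: steel bearing ring, 62 mm wide, 20 mm high. Origin at its underside's centre.
- bellows: Bystander, to be left alone: small black rubber air spring, 80 mm wide, 62 mm high. Origin at its underside's centre.
- carton: Bystander, to be left alone: cardboard carton 75 x 120 x 55 mm. Origin at its underside's centre.
- spanner: Bystander, to be left alone: steel spanner, 160 mm long, lying flat. Origin at its underside's centre.
- can: Bystander, to be left alone: closed round-shouldered can, 60 mm wide, 100 mm high. Origin at its underside's centre.
- tape: Bystander, to be left alone: roll of brown tape, 70 mm wide, 24 mm high. Origin at its underside's centre.
- filter: Bystander, to be left alone: steel filter cartridge, 64 mm wide, 70 mm high. Origin at its underside's centre.
Things that resemble listed ones, but are neither listed nor needed, are in the scene too. Leave any green or pink look-alike of the pad_b alone.

How it is judged (in metres and radians):
On the way, in this order (a step that is already met when the one before it is completed fails the run):
1. the latch has been turned to open (value of joint latch above 1.2 rad), for 0.2 s.
2. the lid has been opened to upright (value of joint lid above 1.6 rad), for 0.2 s.
3. every pad lies flat on the bed, long edges up the slope (x of pad_a_mid in the frame of bed between -0.08 and 0.08 m and y of pad_a_mid in the frame of bed between -0.16 and 0.16 m and z of pad_a_mid in the frame of bed between 0.008 and 0.018 m and angle between the z axis of each of pad_a, pad_b, pad_c and the z axis of bed, either way round below 0.12 rad and angle between the x axis of each of pad_a, pad_b, pad_c and the x axis of bed, either way round below 0.35 rad and linear speed of each of pad_a, pad_b, pad_c below 0.03 m/s and x of pad_b_mid in the frame of bed between -0.08 and 0.08 m and y of pad_b_mid in the frame of bed between -0.16 and 0.16 m and z of pad_b_mid in the frame of bed between 0.008 and 0.018 m and x of pad_c_mid in the frame of bed between -0.08 and 0.08 m and y of pad_c_mid in the frame of bed between -0.16 and 0.16 m and z of pad_c_mid in the frame of bed between 0.008 and 0.018 m), for 0.3 s.
4. the lid has been shut (value of joint lid below 0.04 rad), for 0.2 s.
At the end, for the whole second after the job is handed in: Every pad present rests inside the case flat on the bed (its middle 8 to 18 mm above the bed, tilted from it by less than 0.12 rad, either face up), with its long edges within 0.35 rad of the slope, at rest; the lid is shut (below 0.04 rad) and the latch is locked (below 0.25 rad) (all of step 3 and value of joint lid below 0.04 rad and value of joint latch below 0.25 rad); the robot touches nothing.
It fails at once if another part on the counter is pushed more than 60 mm aside (distance of any of bearing, bellows, carton, spanner, can, tape, filter from where it was at the start of the episode above 0.06 m).
Of pad_a, pad_b, pad_c only 2 to 3 are there at a start; the rules pass over those that are not, and their reading is None.
At some moment in a run one of pad_a, pad_b, pad_c may be knocked a few centimetres aside while the robot is not near it.
Once in a run the grip may slacken for a moment while it holds something.
It also fails if it takes over 208 s, if anything falls off the work surface, if the arm or the gripper's body presses on something with over 40 N, if the wrist force passes 120 N, or if a joint passes its speed limit or range.

ROBOT

A 6-joint arm with a two-finger parallel gripper is mounted at the origin on the work surface. World frame = base frame: x ahead of the robot, y to its left, z up, the work surface at z = 0. Lengths are in m, angles in degrees, forces in N, time in s.
With the tool pointing down it reaches from about 0.4 to 0.825 m from the base axis. Payload 7 kg.
Tool frame: the origin (TCP) lies between the finger pads; the fingertips stand 11 mm ahead of it and the grasp point (between the pads) lies 8 mm behind it; z points along the fingers, y is the direction in which the jaws open and shut (so a half turn about z gives the same grasp; the last joint's range is limited). The gripper opens to 88 mm and grips with 3 to 60 N. Pads are 19 mm wide; open, the fingers measure 130 mm over their backs; the gripper's body (78 mm by 193 mm) begins 47 mm behind the grasp point.
Start: joints at [-56.66, 20.546, 0.682, 0, -70.136, -16.507], TCP at [0.195, -0.646, 0.207] pointing down, gripper open.
Joint ranges: [-176.03, 176.03], [-82.01, 121.73], [-58.28, 71.71], [-173.87, 95.51], [-174.79, -0.11], [-173.66, 173.66]. Speed limits (degrees/s): [136.94, 136.94, 172.46, 180, 180, 180].

INTERFACE

Orientations are given as [roll, pitch, yaw] about the fixed x, y, z axes, in that order (R = Rz(yaw) Ry(pitch) Rx(roll)).
In Python, from plant import r gives the robot as it stands.
- The arm moves only by the shell command python3 -m inch 'ROWS' [OPENING] [FORCE]. ROWS is JSON, a list of rows, each an object of numbers: "x", "y", "z": the shift along the tool's x, y, z as a fraction of full scale; "yaw": the turn about the tool's z as a fraction of full scale. In form: [{"x": .., "y": .., "z": .., "yaw": ..}, ...]. A call has 1 to 5 rows; each row shifts and turns the pose as measured when the row begins, along the tool's axes as they then stand; what a row does not reach is not made up. Full scale, the value 1, is 0.025 m for a shift and 4 degrees for a turn. A row lasts 1/12 s, in which the tool goes at most 41.7 mm and 7.16 degrees, less where a joint would pass 70% of its speed; a pose out of reach is approached as far as the arm can. A call with a number of a shift or a turn outside -1 to 1 is refused whole. A call with a gripper value outside its range is refused whole. OPENING is the opening, from -1 (shut) to 1 (fully open), set as the call begins (- or left out, the last holds). The fingers move at their own pace and stop on an object; FORCE is the grip in N (left out, the last holds). Time passes only in rows, so rows that do not move let the fingers close. It gives the time, the measured TCP pose, the force and the opening at its end, in the units of the state.
- r.get_state(): the state, without advancing time (a new reading comes with each control period).
- r.capture(name): name is "scene" or "side" or "wrist"; returns (picture, depth): 384x512x3 uint8, red, green, blue; 384x512 float32, m along the optical axis (not along the pixel's ray), 0 where there is no reading.
- r.camera_info(name): a dict with "mtx" (3x3 intrinsics, pixels), "pose" (4x4, takes a point from camera to world coordinates). Camera axes: x right, y down, z forward; pixel columns grow to the right and rows downward; lengths in m; the calibration is good to about 2 mm. The wrist camera is an equidistant fisheye: a pixel r from the principal point sees the ray r / f radians off the axis. A picture is of the moment at which its call begins: read the wrist's pose just before it. camera_info takes no time and is no camera call; for the wrist camera it gives the pose at the moment of the call.
- r.close_job(): hands the job in, once; it reports no verdict.
The state is a dict: "time_s": time; "joints": joint angles; "qd": joint speeds; "joint_torque": joint torques, N m; "tcp_pos": TCP position; "eef_rot": TCP orientation; "contact_force": force on the tool from outside, world axes, zero at the start; "moment": the same for the moment, N m; "gripper_width": finger opening in m.
Only numpy, scipy, OpenCV 4.12 (cv2) and the standard library are available. Lean on these libraries where they do the work, as an engineer would, in place of code of your own. Each camera call takes 0.05 s, during which the arm holds its last target. There are 200 camera calls.

## Working session

There is one attempt and no reset: what is moved stays moved. The work goes in short steps, Python scripts to look and compute and a shell command to move; the robot and the scene stay as the last step left them, time stands still between calls to the robot, and variables do not carry over. Pictures are saved under pics/ and viewed, about 12 in all and at most 16, crops included, and the job is handed in when it is done.

```bash
ls; mkdir -p pics; python3 - <<'E'
from plant import r
import cv2,numpy as np
s=r.get_state();print({k:np.round(v,3).tolist() for k,v in s.items()})
for n in ("scene","side"):
    p,d=r.capture(n);cv2.imwrite(f"pics/{n}0.png",p[:,:,::-1]);np.save(f"pics/{n}0.npy",d)
    i=r.camera_info(n);print(n,np.round(i["mtx"],1).tolist(),np.round(i["pose"],3).tolist())
a=cv2.imread("pics/scene0.png");b=cv2.imread("pics/side0.png")
cv2.imwrite("pics/s0.png",cv2.resize(a,(800,600)))
cv2.imwrite("pics/d0.png",cv2.resize(b,(800,600)))
E
```

```text
pics
{'time_s': 0.0, 'joints': [-56.659, 20.589, 0.634, -0.022, -70.135, -16.508], 'qd': [-0.042, 0.03, -0.018, -0.06, -0.034, -0.052], 'joint_torque': [-0.001, -58.271, 29.306, 6.997, 0.007, -0.0], 'tcp_pos': [0.195, -0.646, 0.206], 'eef_rot': [179.908, -0.005, -163.174], 'contact_force': [0.326, -0.667, 0.629], 'moment': [-0.032, 0.063, -0.019], 'gripper_width': 0.088}
scene [[480.9, 0.0, 247.9], [0.0, 480.9, 197.5], [0.0, 0.0, 1.0]] [[0.12, 0.659, -0.742, 1.707], [0.993, -0.082, 0.087, -0.151], [-0.004, -0.747, -0.664, 1.161], [0.0, 0.0, 0.0, 1.0]]
side [[412.7, 0.0, 257.3], [0.0, 412.7, 199.0], [0.0, 0.0, 1.0]] [[-0.713, -0.508, 0.483, -0.118], [-0.701, 0.502, -0.507, 0.662], [0.015, -0.7, -0.714, 1.06], [0.0, 0.0, 0.0, 1.0]]
```

View pics/s0.png

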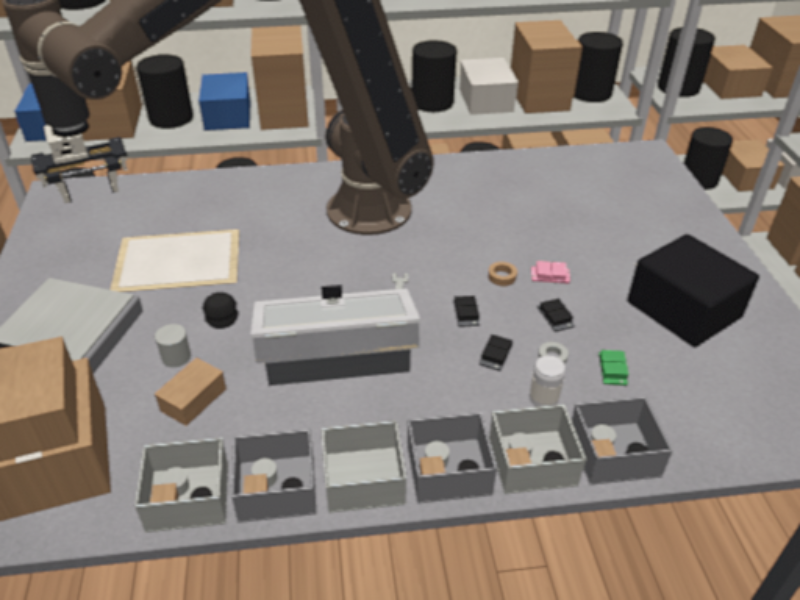

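View pics/d0.png

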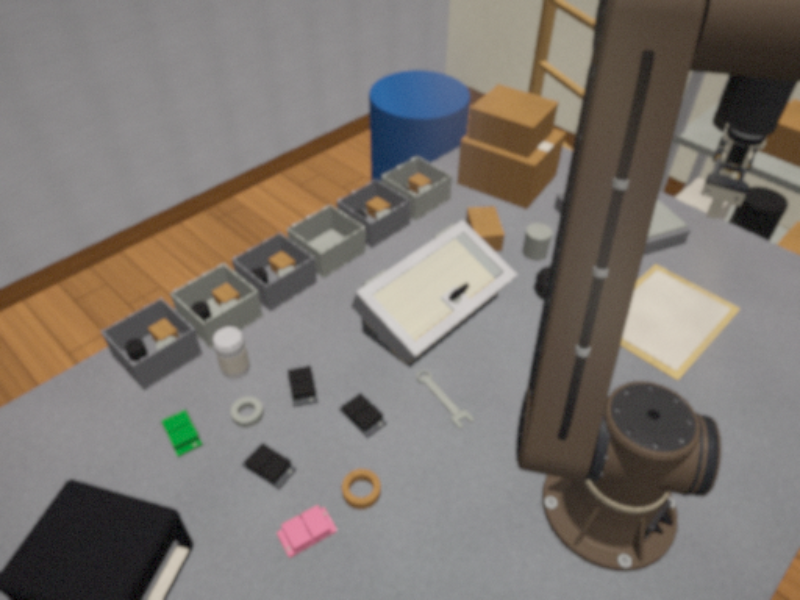

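```bash
cat > h.py <<'E'
import numpy as np,cv2
from plant import r
def cloud(n):
    p,d=r.capture(n);i=r.camera_info(n);K=i["mtx"];T=np.array(i["pose"])
    v,u=np.mgrid[:384,:512]
    P=np.stack([(u-K[0][2])/K[0][0]*d,(v-K[1][2])/K[1][1]*d,d],-1)@T[:3,:3].T+T[:3,3]
    P[d==0]=np.nan
    return p,P
def rects(P,m,res=.001,amin=300,x0=.2,y0=-.6):
    Q=P[m];im=np.zeros((1200,1200),np.uint8)
    a=((Q[:,0]-x0)/res).astype(int);b=((Q[:,1]-y0)/res).astype(int)
    ok=(a>=0)&(b>=0)&(a<1200)&(b<1200);im[a[ok],b[ok]]=255
    im=cv2.morphologyEx(im,cv2.MORPH_CLOSE,np.ones((7,7)))
    out=[]
    for c in cv2.findContours(im,cv2.RETR_EXTERNAL,cv2.CHAIN_APPROX_NONE)[0]:
        if cv2.contourArea(c)<amin: continue
        B=cv2.boxPoints(cv2.minAreaRect(c)); ctr=B.mean(0)
        e1,e2=B[1]-B[0],B[2]-B[1]
        if np.linalg.norm(e1)<np.linalg.norm(e2): e1,e2=e2,e1
        ang=np.degrees(np.arctan2(e1[0],e1[1]))  # image col=y,row=x
        yaw=(np.degrees(np.arctan2(e1[0],e1[1]))) # placeholder
        yaw=np.degrees(np.arctan2(e1[0],e1[1])); yaw=(90-yaw)%180
        out.append((x0+ctr[1]*res,y0+ctr[0]*res,np.linalg.norm(e1)*res,np.linalg.norm(e2)*res,yaw))
    return out
E
python3 - <<'E'
from h import *
for n in("scene","side"):
    p,P=cloud(n);g=p.max(-1).astype(int)
    reg=(P[...,0]>.3)&(P[...,0]<.8)&(P[...,1]>.1)&(P[...,1]<.6)
    m=reg&(g<70)&(P[...,2]>.014)&(P[...,2]<.04)
    print(n,"pads");[print(np.round(o,3)) for o in rects(P,m,amin=800)]
    # case: points above .05 near
    reg=(P[...,0]>.4)&(P[...,0]<.85)&(P[...,1]>-.25)&(P[...,1]<.2)&(P[...,2]>.04)&(P[...,2]<.2)
    fr=reg&(p.min(-1)>150)
    print("case");[print(np.round(o,3)) for o in rects(P,fr,amin=800)]
    Q=P[fr];A=np.c_[Q[:,:2],np.ones(len(Q))]
    for _ in range(8):
        c=np.linalg.lstsq(A,Q[:,2],rcond=None)[0];e=Q[:,2]-A@c;k=abs(e)<max(.004,np.median(abs(e))*1.5);A,Q=A[k],Q[k]
    print("plane",c,len(Q),e.std())
    zl=P[...,0]*c[0]+P[...,1]*c[1]+c[2]
    kn=reg&(g<70)&(P[...,2]-zl>.012)
    print("knob",kn.sum(),P[kn].min(0),P[kn].max(0),np.median(P[kn],0));[print(np.round(o,3)) for o in rects(P,kn,amin=30)]
    hz=reg&(P[...,2]>.04);[print("all",np.round(o,3)) for o in rects(P,hz,amin=5000)]
E
```

```text
scene pads
[5.94000e-01 2.14000e-01 7.30000e-02 4.60000e-02 1.22471e+02]
[4.9300e-01 3.7400e-01 6.7000e-02 5.3000e-02 7.7471e+01]
[4.5200e-01 1.7400e-01 7.1000e-02 4.7000e-02 9.3814e+01]
case
[ 0.53  -0.106  0.289  0.184  0.   ]
plane [ 0.35984176  0.00709471 -0.07591267] 1522 0.0015988115592721467
knob 84 [ 0.46908333 -0.14734995  0.11104155] [ 0.48879685 -0.1072536   0.13769929] [ 0.47952302 -0.12736771  0.12418362]
[ 0.477 -0.128  0.04   0.018  5.711]
all [ 0.538 -0.106  0.289  0.199  0.   ]
side pads
[5.8500e-01 2.1600e-01 6.8000e-02 4.4000e-02 1.2053e+02]
[4.8300e-01 3.7700e-01 6.9000e-02 4.6000e-02 8.0134e+01]
[4.4400e-01 1.7900e-01 6.6000e-02 4.7000e-02 9.3366e+01]
case
[ 5.28000e-01 -1.05000e-01  2.91000e-01  1.80000e-01  1.79236e+02]
plane [ 0.34118199  0.00219574 -0.06507786] 2759 0.001762190509207017
knob 24 [ 0.46318613 -0.13758477  0.11544302] [ 0.47311005 -0.10689718  0.13621469] [ 0.46643811 -0.11794019  0.13161351]
[ 4.67e-01 -1.21e-01  3.00e-02  8.00e-03  8.13e+00]
all [ 0.532 -0.105  0.291  0.19   0.   ]
```

```bash
python3 -m inch '[{"z":-1,"yaw":-1},{"z":-1,"yaw":-1},{"z":-1,"yaw":-1},{"z":-1,"yaw":-1},{"z":-0.5,"yaw":-1}]' 1 20
for i in 1 2; do python3 -m inch '[{"yaw":-1},{"yaw":-1},{"yaw":-1},{"yaw":-1},{"yaw":-1}]'; done
```

```text
validation failed for argument at $[0]...
validation failed for argument at $[0]...
validation failed for argument at $[0]...
```

```bash
python3 -m inch '[{"x":0,"y":0,"z":-1,"yaw":-1},{"x":0,"y":0,"z":-1,"yaw":-1},{"x":0,"y":0,"z":-1,"yaw":-1},{"x":0,"y":0,"z":-1,"yaw":-1},{"x":0,"y":0,"z":-0.5,"yaw":-1}]' 1 20
for i in 1 2; do python3 -m inch '[{"x":0,"y":0,"z":0,"yaw":-1},{"x":0,"y":0,"z":0,"yaw":-1},{"x":0,"y":0,"z":0,"yaw":-1},{"x":0,"y":0,"z":0,"yaw":-1},{"x":0,"y":0,"z":0,"yaw":-1}]'; done
```

```text
time_s: 0.62
tcp_pos: [0.1942, -0.6432, 0.3159]
eef_rot: [179.2, 0.2, -142.5]
contact_force: [-0.2, 0.0, 0.6]
gripper_width: 0.0878
time_s: 1.03
tcp_pos: [0.1948, -0.6445, 0.3211]
eef_rot: [179.7, 0.2, -121.4]
contact_force: [0.1, -0.4, 0.9]
gripper_width: 0.0881
time_s: 1.45
tcp_pos: [0.1946, -0.6439, 0.3199]
eef_rot: [179.7, 0.4, -100.4]
contact_force: [-0.5, 1.1, -0.8]
gripper_width: 0.0875
```

```bash
python3 -m inch '[{"x":0,"y":0,"z":0,"yaw":-1},{"x":0,"y":0,"z":0,"yaw":-1},{"x":0,"y":0,"z":0,"yaw":-0.4},{"x":-0.5,"y":-0.4,"z":0,"yaw":0},{"x":-1,"y":-0.55,"z":0,"yaw":0}]' >/dev/null
for i in 1 2 3; do python3 -m inch '[{"x":-1,"y":-0.55,"z":0,"yaw":0},{"x":-1,"y":-0.55,"z":0,"yaw":0},{"x":-1,"y":-0.55,"z":0,"yaw":0},{"x":-1,"y":-0.55,"z":0,"yaw":0},{"x":-1,"y":-0.55,"z":0,"yaw":0}]' | sed -n 2,3p; done
python3 - <<'E'
from h import *
T0=r.camera_info("wrist");s=r.get_state();p,d=r.capture("wrist")
cv2.imwrite("pics/w1.png",p[:,:,::-1]);print(np.round(T0["mtx"],1).tolist(),np.round(T0["pose"],3).tolist(),s["tcp_pos"],s["eef_rot"],s["joints"])
E
```

```text
tcp_pos: [0.2887, -0.4754, 0.3154]
eef_rot: [179.5, 0.9, -90.7]
tcp_pos: [0.3612, -0.3419, 0.3168]
eef_rot: [179.6, 0.9, -90.9]
tcp_pos: [0.4331, -0.2084, 0.319]
eef_rot: [179.8, 1.0, -91.0]
[[297.3, 0.0, 256.6], [0.0, 297.3, 182.3], [0.0, 0.0, 1.0]] [[-1.0, 0.018, 0.0, 0.433], [0.017, 0.955, 0.297, -0.288], [0.005, 0.297, -0.955, 0.496], [0.0, 0.0, 0.0, 1.0]] [ 0.43307396 -0.20844014  0.31902026] [179.75890529   0.97402372 -91.02624485] [ -3.05424875  -1.00838223 -10.95520391  -0.97878015 -80.33001268
   2.19679683]
```

View pics/w1.png

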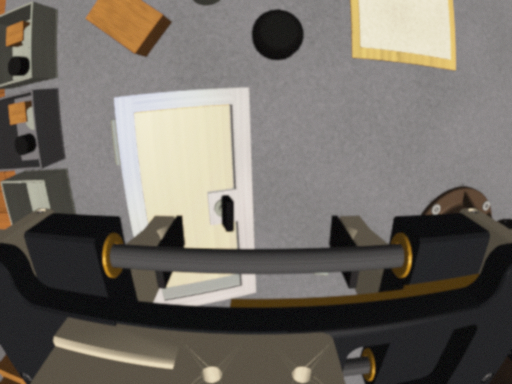

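```bash
cat >> h.py <<'E'
def ray(uv,info):
    K=np.array(info["mtx"]);T=np.array(info["pose"]);uv=np.atleast_2d(uv).astype(float)
    a=(uv-K[:2,2])/K[0,0];t=np.linalg.norm(a,axis=1)+1e-9
    D=np.c_[a*(np.sin(t)/t)[:,None],np.cos(t)]@T[:3,:3].T
    return T[:3,3],D
def hit(uv,info,z0,k=0,xr=0): # plane z=z0+k(x-xr)
    o,D=ray(uv,info);s=(z0+k*(o[0]-xr)-o[2])/(D[:,2]-k*D[:,0]);return o+D*s[:,None]
def bedpt(b,xc,yc,psi=0): # bed coords -> world
    b=np.atleast_2d(b);c,s=np.cos(.35),np.sin(.35)
    X=b[:,0]*c-b[:,2]*s;Z=.062+b[:,0]*s+b[:,2]*c
    return np.c_[xc+X*np.cos(psi)-b[:,1]*np.sin(psi),yc+X*np.sin(psi)+b[:,1]*np.cos(psi),Z]
E
python3 - <<'E'
from h import *
i=r.camera_info("wrist");p=cv2.imread("pics/w1.png")
w=(p.min(-1)>175).astype(np.uint8);g=(p.max(-1)<45).astype(np.uint8)
sub=np.zeros_like(g);sub[185:240,205:240]=g[185:240,205:240]
ys,xs=np.nonzero(sub);print("knob px",len(xs),xs.mean(),ys.mean(),xs.min(),xs.max(),ys.min(),ys.max())
H=hit([[115,98],[249,87],[255,300]],i,.1216,.365,.549);print("lid corners",H)
print("yaw front edge",np.degrees(np.arctan2(*(H[2]-H[1])[:2]*[-1,1])))
print("knob top",hit([[xs.mean(),ys.mean()]],i,.1216+.038/np.cos(.35),.365,.549))
print("pred",bedpt([[-.094,-.168,.056],[.086,-.168,.056],[-.094,.168,.056],[-.049,0,.094]],.549,-.128))
E
```

```text
knob px 311 227.2508038585209 212.2315112540193 222 232 196 229
lid corners [[ 0.611198   -0.28960965  0.14430227]
 [ 0.44330943 -0.29289736  0.08302294]
 [ 0.44150721  0.06190237  0.08236513]]
yaw front edge 0.29103302724909236
knob top [[ 0.47454048 -0.1318254   0.1348748 ]]
pred [[ 0.44149669 -0.296       0.08237248]
 [ 0.61058378 -0.296       0.14409408]
 [ 0.44149669  0.04        0.08237248]
 [ 0.47073834 -0.128       0.13349904]]
```

```bash
python3 -m inch '[{"x":-1,"y":-0.5,"z":0,"yaw":-0.25},{"x":-1,"y":-0.5,"z":0,"yaw":0},{"x":-1,"y":-0.5,"z":0,"yaw":0},{"x":-0.2,"y":-0.15,"z":0.5,"yaw":0},{"x":0,"y":0,"z":1,"yaw":0}]' -0.3 10
python3 -m inch '[{"x":0,"y":0,"z":1,"yaw":0},{"x":0,"y":0,"z":1,"yaw":0},{"x":0,"y":0,"z":1,"yaw":0},{"x":0,"y":0,"z":0.7,"yaw":0},{"x":0,"y":0,"z":0,"yaw":0}]'
```

```text
time_s: 3.58
tcp_pos: [0.4803, -0.1169, 0.2867]
eef_rot: [-179.6, 1.1, -89.8]
contact_force: [0.2, -0.1, 1.0]
gripper_width: 0.0598
time_s: 4.0
tcp_pos: [0.4779, -0.1109, 0.1871]
eef_rot: [-179.8, 1.2, -89.8]
contact_force: [-1.0, -0.4, -0.8]
gripper_width: 0.0316
```

```bash
python3 -m inch '[{"x":0.65,"y":0.14,"z":0,"yaw":0},{"x":0,"y":0,"z":0,"yaw":0},{"x":0,"y":0,"z":0.8,"yaw":0},{"x":0,"y":0,"z":0.3,"yaw":0},{"x":0,"y":0,"z":0,"yaw":0}]' 
python3 - <<'E'
from h import *
i=r.camera_info("wrist");p,d=r.capture("wrist");cv2.imwrite("pics/w2.png",cv2.resize(p[60:330,130:390,::-1],None,fx=2,fy=2))
E
```

```text
time_s: 4.42
tcp_pos: [0.4754, -0.1261, 0.1622]
eef_rot: [-179.6, 1.1, -89.8]
contact_force: [-0.2, 0.5, 0.2]
gripper_width: 0.0304
```

View pics/w2.png

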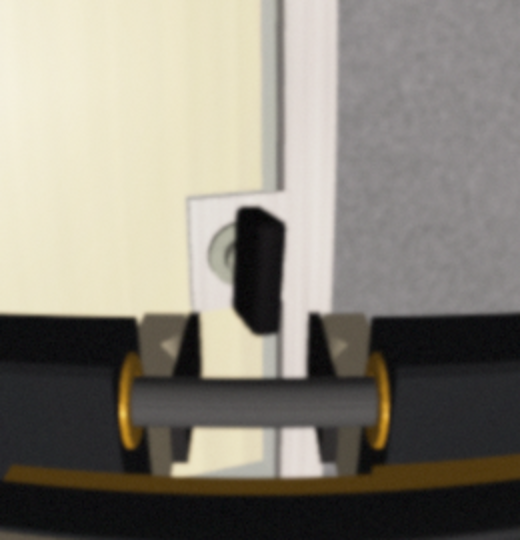

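```bash
python3 -m inch '[{"x":0.05,"y":0.03,"z":0.8,"yaw":0},{"x":0,"y":0,"z":0.6,"yaw":0},{"x":0,"y":0,"z":0.05,"yaw":0},{"x":0,"y":0,"z":0,"yaw":0},{"x":0,"y":0,"z":0,"yaw":0}]' -0.3 10
python3 -m inch '[{"x":0,"y":0,"z":0,"yaw":0},{"x":0,"y":0,"z":0,"yaw":0},{"x":0,"y":0,"z":0,"yaw":0},{"x":0,"y":0,"z":0,"yaw":0},{"x":0,"y":0,"z":0,"yaw":0}]' -1 10
```

```text
time_s: 4.88
tcp_pos: [0.4788, -0.1261, 0.1318]
eef_rot: [-179.1, 1.1, -89.7]
contact_force: [-0.4, -0.7, 0.9]
gripper_width: 0.0306
time_s: 5.3
tcp_pos: [0.4812, -0.1259, 0.1358]
eef_rot: [-178.8, 1.1, -89.7]
contact_force: [0.1, 0.5, -0.1]
gripper_width: 0.0034
```

```bash
python3 -m inch '[{"x":0,"y":0,"z":-0.3,"yaw":0},{"x":0,"y":0,"z":0,"yaw":0},{"x":0,"y":0.3,"z":0,"yaw":0},{"x":0,"y":0,"z":0,"yaw":0},{"x":0.06,"y":0,"z":0,"yaw":0}]' -0.3 10
python3 -m inch '[{"x":0,"y":0,"z":0.5,"yaw":0},{"x":0,"y":0,"z":0.3,"yaw":0},{"x":0,"y":0,"z":0,"yaw":0}]'
```

```text
time_s: 5.72
tcp_pos: [0.4729, -0.1276, 0.1445]
eef_rot: [-178.8, 1.1, -89.7]
contact_force: [-0.6, 0.2, 0.2]
gripper_width: 0.0287
time_s: 5.97
tcp_pos: [0.4733, -0.1276, 0.1244]
eef_rot: [-178.7, 1.1, -89.7]
contact_force: [-0.1, -0.7, -0.4]
gripper_width: 0.0309
```

```bash
python3 -m inch '[{"x":0,"y":-0.03,"z":0.15,"yaw":0},{"x":0,"y":0,"z":0.05,"yaw":0}]' -0.3 10
python3 -m inch '[{"x":0,"y":0,"z":0,"yaw":0},{"x":0,"y":0,"z":0,"yaw":0},{"x":0,"y":0,"z":0,"yaw":0},{"x":0,"y":0,"z":0,"yaw":0},{"x":0,"y":0,"z":0,"yaw":0}]' -1 10
```

```text
time_s: 6.13
tcp_pos: [0.474, -0.1276, 0.119]
eef_rot: [-178.7, 1.1, -89.7]
contact_force: [-0.7, 0.2, -0.3]
gripper_width: 0.0306
time_s: 6.55
tcp_pos: [0.4746, -0.1277, 0.1194]
eef_rot: [-178.7, 1.0, -89.7]
contact_force: [0.4, -0.3, 0.2]
gripper_width: 0.0032
```

```bash
python3 - <<'E'
from h import *
i=r.camera_info("wrist");p,d=r.capture("wrist");cv2.imwrite("pics/w3.png",cv2.resize(p[60:330,130:390,::-1],None,fx=2,fy=2))
print(np.round(i["pose"],4).tolist());s=r.get_state();print(s["tcp_pos"],s["gripper_width"])
q,d=r.capture("scene");c=q[150:260,140:290,::-1];
a=cv2.resize(p[60:330,130:390,::-1],(390,405));b=cv2.resize(c,(400,293));b=cv2.copyMakeBorder(b,0,112,0,0,0)
cv2.imwrite("pics/c3.png",np.hstack([a,b]))
E
```

```text
[[-0.9997, -0.012, 0.0192, 0.4712], [-0.0057, 0.9545, 0.2982, -0.2076], [-0.0219, 0.2981, -0.9543, 0.2964], [0.0, 0.0, 0.0, 1.0]]
[ 0.47456366 -0.1277147   0.1194526 ] 0.0017520895728897127
```

View pics/c3.png

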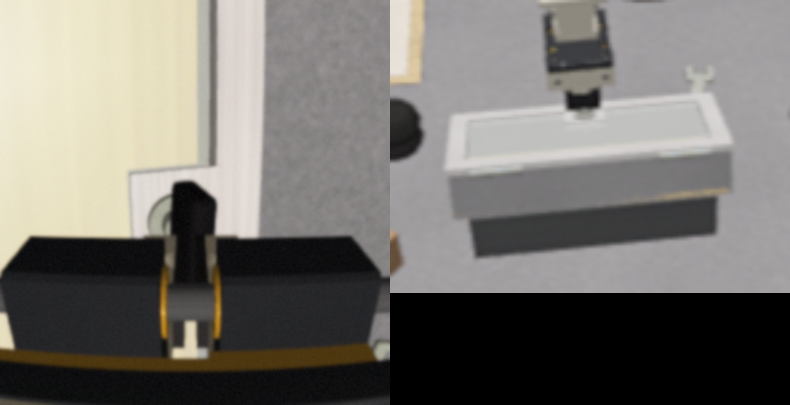

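```bash
python3 -m inch '[{"x":0,"y":0,"z":0,"yaw":0.6},{"x":0,"y":0,"z":0,"yaw":0.6},{"x":0,"y":0,"z":0,"yaw":0.6},{"x":0,"y":0,"z":0,"yaw":0.6},{"x":0,"y":0,"z":0,"yaw":0.6}]' -1 10
python3 - <<'E'
from h import *
i=r.camera_info("wrist");p,d=r.capture("wrist");print(r.get_state()["moment"])
cv2.imwrite("pics/c4.png",cv2.resize(p[100:270,170:350,::-1],None,fx=3,fy=3))
E
```

```text
time_s: 7.07
tcp_pos: [0.4748, -0.1277, 0.1199]
eef_rot: [-178.9, 1.3, -102.1]
contact_force: [-0.6, -0.3, -0.1]
gripper_width: 0.0003
[-0.06412769  0.17053533  0.04016413]
```

View pics/c4.png

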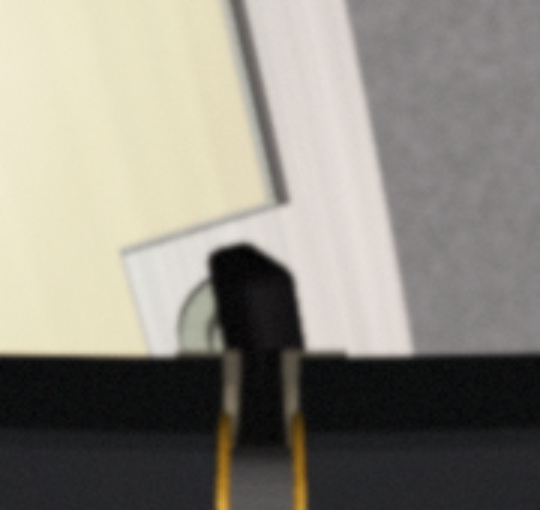

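```bash
for i in 1 2 3; do python3 -m inch '[{"x":0,"y":0,"z":0,"yaw":0.8},{"x":0,"y":0,"z":0,"yaw":0.8},{"x":0,"y":0,"z":0,"yaw":0.8},{"x":0,"y":0,"z":0,"yaw":0.8},{"x":0,"y":0,"z":0,"yaw":0.8}]' -1 12 | sed -n 2,5p;done
python3 - <<'E'
from h import *
i=r.camera_info("wrist");p,d=r.capture("wrist");print(r.get_state()["moment"])
cv2.imwrite("pics/c5.png",cv2.resize(p[100:270,170:350,::-1],None,fx=3,fy=3))
E
```

```text
tcp_pos: [0.4749, -0.1276, 0.1203]
eef_rot: [-179.3, 1.6, -118.6]
contact_force: [1.2, 0.1, 0.7]
gripper_width: 0.0005
tcp_pos: [0.4751, -0.1276, 0.1207]
eef_rot: [-179.7, 1.8, -135.1]
contact_force: [0.4, 0.6, 0.2]
gripper_width: 0.0005
tcp_pos: [0.4753, -0.1276, 0.1211]
eef_rot: [179.8, 1.8, -151.6]
contact_force: [0.4, 0.0, 0.4]
gripper_width: 0.0006
[-0.05260109  0.06065996 -0.02997157]
```

View pics/c5.png

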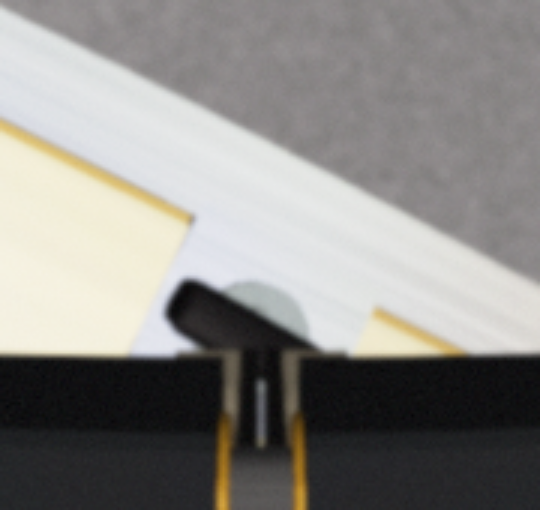

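```bash
cat >> h.py <<'E'
def wcloud():
    i=r.camera_info("wrist");p,d=r.capture("wrist");K=np.array(i["mtx"]);T=np.array(i["pose"])
    v,u=np.mgrid[:384,:512];a=np.stack([u-K[0,2],v-K[1,2]],-1)/K[0,0];t=np.linalg.norm(a,axis=-1)+1e-9
    D=np.concatenate([a*(np.tan(t)/t)[...,None],np.ones((384,512,1))],-1)
    P=(D*d[...,None])@T[:3,:3].T+T[:3,3];P[d==0]=np.nan
    return p,P,i
E
python3 - <<'E'
from h import *
p,P,i=wcloud()
for uv in [(237,202),(230,200),(245,205),(255,208),(250,223),(257,240),(265,225),(262,197),(200,215),(150,150)]: print(uv,np.round(P[uv[1],uv[0]],4),p[uv[1],uv[0]])
m=(p.max(-1)<60)&(P[...,2]>.105)&(P[...,2]<.15)&(np.mgrid[:384,:512][0]<218)
print(m.sum(),np.nanmin(P[m],0),np.nanmax(P[m],0),np.nanmean(P[m],0))
E
```

```text
(237, 202) [ 0.4673 -0.1459  0.1325] [35 34 35]
(230, 200) [ 0.4688 -0.15    0.1308] [19 16 19]
(245, 205) [ 0.4665 -0.1409  0.1332] [31 29 31]
(255, 208) [ 0.4656 -0.1346  0.1326] [26 22 23]
(250, 223) [ 0.4672 -0.1368  0.1524] [45 41 37]
(257, 240) [ 0.4979 -0.1158  0.1053] [ 95  97 103]
(265, 225) [ 0.4623 -0.1304  0.1575] [87 82 67]
(262, 197) [ 0.4691 -0.1271  0.0969] [183 191 192]
(200, 215) [ 0.5002 -0.1611  0.1038] [244 240 224]
(150, 150) [ 0.477  -0.2154  0.0933] [241 236 213]
596 [ 0.46391689 -0.15061156  0.11839619] [ 0.47461305 -0.12280468  0.14333037] [ 0.4681553  -0.13989726  0.13267057]
```

```bash
python3 - <<'E'
from h import *
s=r.get_state();p,P,i=wcloud()
print(s["tcp_pos"],s["gripper_width"])
for c in (120,180,225,240,250,254,257,260,264,270,300):
    print(c,[ (rr,np.round((P[rr,c]-s["tcp_pos"])*1000).tolist()) for rr in (214,218,222,228,236,250)])
q,Q=cloud("side");cv2.imwrite("pics/sd6.png",cv2.resize(q[130:260,210:360,::-1],None,fx=4,fy=4,interpolation=cv2.INTER_CUBIC))
E
```

```text
[ 0.47522807 -0.1276007   0.12107718] 0.000556039140300992
120 [(214, [51.0, -87.0, -9.0]), (218, [55.0, -86.0, -10.0]), (222, [56.0, -85.0, -8.0]), (228, [60.0, -83.0, -6.0]), (236, [66.0, -81.0, -5.0]), (250, [-9.0, -55.0, 101.0])]
180 [(214, [31.0, -47.0, -16.0]), (218, [-25.0, -43.0, 91.0]), (222, [-24.0, -42.0, 93.0]), (228, [-25.0, -41.0, 97.0]), (236, [-25.0, -40.0, 102.0]), (250, [-25.0, -38.0, 109.0])]
225 [(214, [17.0, -18.0, -20.0]), (218, [-31.0, -30.0, 90.0]), (222, [-31.0, -29.0, 93.0]), (228, [-32.0, -29.0, 97.0]), (236, [-32.0, -29.0, 102.0]), (250, [-32.0, -28.0, 109.0])]
240 [(214, [-3.0, -14.0, 14.0]), (218, [-6.0, -14.0, 26.0]), (222, [-34.0, -25.0, 93.0]), (228, [-34.0, -25.0, 98.0]), (236, [-34.0, -25.0, 103.0]), (250, [-34.0, -24.0, 109.0])]
250 [(214, [-5.0, -8.0, 13.0]), (218, [-7.0, -9.0, 22.0]), (222, [-7.0, -9.0, 28.0]), (228, [-8.0, -9.0, 37.0]), (236, [-8.0, -9.0, 45.0]), (250, [-29.0, -19.0, 98.0])]
254 [(214, [-6.0, -6.0, 13.0]), (218, [-8.0, -7.0, 22.0]), (222, [-8.0, -7.0, 29.0]), (228, [-9.0, -7.0, 37.0]), (236, [-9.0, -7.0, 47.0]), (250, [-30.0, -1
[... 181 characters left out ...]
]
260 [(214, [-8.0, -3.0, 12.0]), (218, [-9.0, -4.0, 22.0]), (222, [-10.0, -4.0, 28.0]), (228, [-10.0, -4.0, 37.0]), (236, [-11.0, -5.0, 47.0]), (250, [-31.0, -17.0, 99.0])]
264 [(214, [-9.0, -1.0, 13.0]), (218, [-12.0, -3.0, 26.0]), (222, [-12.0, -3.0, 32.0]), (228, [-11.0, -3.0, 37.0]), (236, [-11.0, -3.0, 46.0]), (250, [-32.0, -16.0, 99.0])]
270 [(214, [-10.0, 3.0, 10.0]), (218, [-13.0, 0.0, 25.0]), (222, [-38.0, -17.0, 93.0]), (228, [-37.0, -17.0, 95.0]), (236, [-35.0, -16.0, 97.0]), (250, [-34.0, -16.0, 103.0])]
300 [(214, [-6.0, 34.0, -29.0]), (218, [-43.0, -9.0, 92.0]), (222, [-43.0, -9.0, 94.0]), (228, [-43.0, -10.0, 98.0]), (236, [-42.0, -10.0, 103.0]), (250, [-41.0, -10.0, 109.0])]
```

View pics/sd6.png

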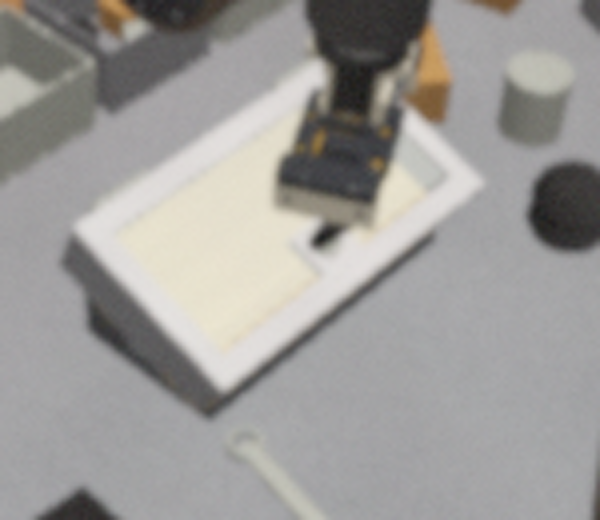

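```bash
python3 -m inch '[{"x":0.25,"y":0,"z":0,"yaw":0},{"x":0,"y":0,"z":0.05,"yaw":0}]'
for i in 1 2; do python3 -m inch '[{"x":0,"y":0,"z":0.08,"yaw":0},{"x":0,"y":0,"z":0,"yaw":0}]' | sed -n 2,4p; done
```

```text
time_s: 8.73
tcp_pos: [0.4695, -0.1307, 0.1196]
eef_rot: [179.8, 1.8, -151.1]
contact_force: [-0.5, -0.1, -0.4]
gripper_width: 0.0006
tcp_pos: [0.4691, -0.1309, 0.1173]
eef_rot: [179.8, 1.8, -151.0]
contact_force: [-0.3, -0.0, -0.5]
tcp_pos: [0.4694, -0.1309, 0.1154]
eef_rot: [179.8, 1.8, -151.0]
contact_force: [-0.7, 0.4, 1.0]
```

```bash
for i in 1 2; do python3 -m inch '[{"x":0,"y":0,"z":0.08,"yaw":0},{"x":0,"y":0,"z":0,"yaw":0}]' | sed -n 2,4p; done
```

```text
tcp_pos: [0.4696, -0.1312, 0.115]
eef_rot: [179.9, 1.8, -150.9]
contact_force: [-3.1, 2.2, 5.3]
tcp_pos: [0.4697, -0.1312, 0.1151]
eef_rot: [179.9, 1.8, -150.8]
contact_force: [-2.7, 1.6, 3.7]
```

```bash
python3 -m inch '[{"x":0,"y":0,"z":-0.6,"yaw":0},{"x":0,"y":0,"z":-0.2,"yaw":0},{"x":0,"y":0,"z":0,"yaw":-1},{"x":0,"y":0,"z":0,"yaw":-1},{"x":0,"y":0,"z":0,"yaw":-1}]' -0.3 10 >/dev/null
python3 -m inch '[{"x":0,"y":0,"z":0,"yaw":-1},{"x":0,"y":0,"z":0,"yaw":-1},{"x":0,"y":0,"z":0,"yaw":-1},{"x":0,"y":0,"z":0,"yaw":-1},{"x":0,"y":0,"z":0,"yaw":-1}]'  >/dev/null
python3 -m inch '[{"x":0,"y":0,"z":0,"yaw":-1},{"x":0,"y":0,"z":0,"yaw":-1},{"x":0,"y":0,"z":0,"yaw":-1},{"x":0,"y":0,"z":0,"yaw":-1},{"x":0,"y":0,"z":0,"yaw":-1}]'
python3 -m inch '[{"x":0,"y":0,"z":0,"yaw":-1},{"x":0,"y":0,"z":0,"yaw":-0.3},{"x":0,"y":0,"z":0,"yaw":0}]'
```

```text
time_s: 10.65
tcp_pos: [0.4687, -0.1305, 0.1324]
eef_rot: [-178.7, 1.2, -96.4]
contact_force: [0.3, 0.9, -0.1]
gripper_width: 0.0307
time_s: 10.9
tcp_pos: [0.4685, -0.1303, 0.1314]
eef_rot: [-178.6, 1.1, -90.8]
contact_force: [0.6, -0.3, -0.1]
gripper_width: 0.0308
```

```bash
python3 -m inch '[{"x":-0.1,"y":-0.22,"z":0,"yaw":0},{"x":0,"y":0,"z":0.7,"yaw":0},{"x":0,"y":0,"z":0.4,"yaw":0},{"x":0,"y":0,"z":0.2,"yaw":0},{"x":0,"y":0,"z":0,"yaw":0}]'
python3 -m inch '[{"x":0,"y":0,"z":0.15,"yaw":0},{"x":0,"y":0,"z":0,"yaw":0}]'
```

```text
time_s: 11.32
tcp_pos: [0.4769, -0.1268, 0.098]
eef_rot: [-178.5, 1.1, -91.2]
contact_force: [-0.7, -0.0, 1.1]
gripper_width: 0.0307
time_s: 11.48
tcp_pos: [0.4771, -0.1267, 0.094]
eef_rot: [-178.5, 1.1, -91.3]
contact_force: [0.4, 0.0, -0.2]
gripper_width: 0.0306
```

```bash
python3 -m inch '[{"x":0,"y":0.06,"z":0,"yaw":0},{"x":0,"y":0,"z":0,"yaw":0},{"x":0,"y":0,"z":0,"yaw":0},{"x":0,"y":0,"z":0,"yaw":0},{"x":0,"y":0,"z":0,"yaw":0}]' -1 10
python3 -m inch '[{"x":0,"y":0,"z":0,"yaw":0.5},{"x":0,"y":0,"z":0,"yaw":0.5},{"x":0,"y":0,"z":0,"yaw":0.5},{"x":0,"y":0,"z":0,"yaw":0.5},{"x":0,"y":0,"z":0,"yaw":0.5}]'
python3 -c "
from plant import r;print(r.get_state()['moment'])"
```

```text
time_s: 11.9
tcp_pos: [0.474, -0.1266, 0.0944]
eef_rot: [-178.7, 1.1, -91.3]
contact_force: [1.5, -0.5, -4.1]
gripper_width: 0.0176
time_s: 12.32
tcp_pos: [0.4739, -0.1268, 0.0945]
eef_rot: [-178.8, 1.4, -101.7]
contact_force: [-0.1, -0.4, -1.9]
gripper_width: 0.0172
[0.02595067 0.27729316 0.06652916]
```

```bash
for i in 1 2 3 4; do python3 -m inch '[{"x":0,"y":0,"z":0,"yaw":0.8},{"x":0,"y":0,"z":0,"yaw":0.8},{"x":0,"y":0,"z":0,"yaw":0.8},{"x":0,"y":0,"z":0,"yaw":0.8},{"x":0,"y":0,"z":0,"yaw":0.8}]' -1 12 | sed -n 2,5p;done
python3 - <<'E'
from h import *
i=r.camera_info("wrist");p,d=r.capture("wrist");print(r.get_state()["moment"])
cv2.imwrite("pics/c7.png",cv2.resize(p[100:270,170:350,::-1],None,fx=3,fy=3))
E
```

```text
tcp_pos: [0.4736, -0.1268, 0.0948]
eef_rot: [-179.3, 1.7, -118.4]
contact_force: [-1.2, 0.2, -2.4]
gripper_width: 0.0166
tcp_pos: [0.4732, -0.1268, 0.0953]
eef_rot: [-179.8, 1.8, -135.2]
contact_force: [-0.5, 0.5, -1.0]
gripper_width: 0.0154
tcp_pos: [0.4728, -0.1267, 0.0958]
eef_rot: [179.7, 1.9, -152.1]
contact_force: [-1.0, 1.0, -1.8]
gripper_width: 0.0141
tcp_pos: [0.4724, -0.1264, 0.0961]
eef_rot: [179.1, 1.7, -168.9]
contact_force: [-0.5, 0.7, -1.2]
gripper_width: 0.0127
[-0.04196273  0.27861756  0.01759605]
```

View pics/c7.png

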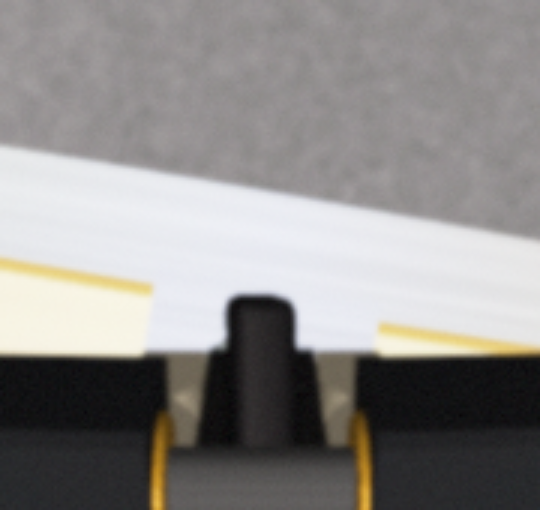

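```bash
python3 -m inch '[{"x":0,"y":0,"z":0,"yaw":0.8},{"x":0,"y":0,"z":0,"yaw":0.8},{"x":0,"y":0,"z":0,"yaw":0.8},{"x":0,"y":0,"z":0,"yaw":0.4},{"x":0,"y":0,"z":0,"yaw":0}]' -1 25
python3 -m inch '[{"x":0,"y":0,"z":0,"yaw":0},{"x":0,"y":0,"z":0,"yaw":0},{"x":0,"y":0,"z":-0.4,"yaw":0},{"x":-0.03,"y":0,"z":-0.5,"yaw":0},{"x":-0.1,"y":0,"z":-0.5,"yaw":0}]' -1 25
python3 -c "
from plant import r;print(r.get_state()['moment'])"
```

```text
time_s: 14.45
tcp_pos: [0.4725, -0.1261, 0.0962]
eef_rot: [178.8, 1.5, 179.5]
contact_force: [-0.5, -0.1, -2.7]
gripper_width: 0.0119
time_s: 14.87
tcp_pos: [0.4726, -0.1263, 0.1296]
eef_rot: [178.7, 1.2, 179.9]
contact_force: [1.4, 1.6, -9.0]
gripper_width: 0.0118
[ 0.28455828 -0.19296174  0.08598489]
```

```bash
python3 -m inch '[{"x":-0.3,"y":0,"z":-0.8,"yaw":0},{"x":-0.3,"y":0,"z":-0.75,"yaw":0},{"x":-0.4,"y":0,"z":-0.7,"yaw":0},{"x":-0.45,"y":0,"z":-0.65,"yaw":0},{"x":-0.3,"y":0,"z":-0.3,"yaw":0}]' -1 25
python3 -c "
from plant import r;print(r.get_state()['moment'])"
```

```text
time_s: 15.28
tcp_pos: [0.5095, -0.1257, 0.2115]
eef_rot: [178.4, 0.5, -180.0]
contact_force: [-0.1, -1.1, -10.6]
gripper_width: 0.012
[-0.7132917   0.17437443  0.02399284]
```

```bash
python3 -m inch '[{"x":-0.6,"y":0,"z":0.05,"yaw":0},{"x":-0.6,"y":0,"z":-0.1,"yaw":0},{"x":-0.6,"y":0,"z":-0.2,"yaw":0},{"x":-0.6,"y":0,"z":-0.2,"yaw":0},{"x":0,"y":0,"z":0,"yaw":0}]' -1 25
python3 - <<'E'
from h import *
q,Q=cloud("scene");q2,Q=cloud("side")
cv2.imwrite("pics/c8.png",np.hstack([cv2.resize(q[90:260,110:300,::-1],(390,349)),cv2.resize(q2[90:290,180:400,::-1],(384,349))]))
E
```

```text
time_s: 15.7
tcp_pos: [0.5492, -0.1251, 0.2278]
eef_rot: [178.2, -1.7, -179.8]
contact_force: [10.3, -2.2, -11.7]
gripper_width: 0.0118
```

View pics/c8.png

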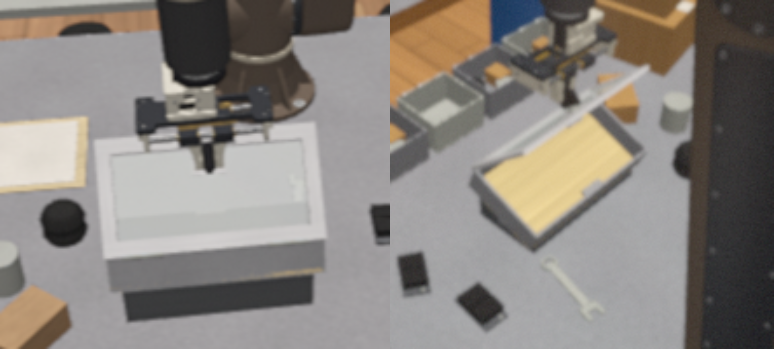

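```bash
python3 -m inch '[{"x":-0.5,"y":0,"z":0.15,"yaw":0},{"x":-0.5,"y":0,"z":-0.1,"yaw":0},{"x":-0.5,"y":0,"z":-0.1,"yaw":0},{"x":0,"y":0,"z":0,"yaw":0}]' -1 20
python3 -m inch '[{"x":-0.5,"y":0,"z":0,"yaw":0},{"x":-0.5,"y":0,"z":0,"yaw":0},{"x":-0.3,"y":0,"z":0,"yaw":0},{"x":0,"y":0,"z":0,"yaw":0}]' -1 20
```

```text
time_s: 16.13
tcp_pos: [0.5772, -0.1246, 0.2317]
eef_rot: [178.1, -2.4, -179.7]
contact_force: [5.5, -0.5, -8.5]
gripper_width: 0.0118
time_s: 16.47
tcp_pos: [0.6037, -0.1242, 0.2348]
eef_rot: [178.1, -2.8, -179.6]
contact_force: [3.4, 0.5, -6.8]
gripper_width: 0.0116
```

```bash
python3 -m inch '[{"x":-0.5,"y":0,"z":0.1,"yaw":0},{"x":-0.4,"y":0,"z":0.1,"yaw":0},{"x":0,"y":0,"z":0,"yaw":0}]' -1 20
python3 -m inch '[{"x":0,"y":0,"z":0,"yaw":0},{"x":0,"y":0,"z":0,"yaw":0},{"x":0,"y":0,"z":0,"yaw":0},{"x":0,"y":0,"z":-0.6,"yaw":0},{"x":0,"y":0,"z":-1,"yaw":0}]' -0.2 20
python3 -m inch '[{"x":0,"y":0,"z":-1,"yaw":0},{"x":0,"y":0,"z":-1,"yaw":0},{"x":0,"y":0,"z":0,"yaw":0}]' -1 20
python3 - <<'E'
from h import *
for n in ("scene","side"):
    q,Q=cloud(n)
    m=(abs(Q[...,1]+.126)<.15)&(abs(Q[...,0]-.58)<.12)&(Q[...,2]>.15)&(Q[...,2]<.35)&(q.min(-1)>140)
    A=Q[m];c=np.polyfit(A[:,2],A[:,0],1);print(n,len(A),"dx/dz",c,A.max(0),A.min(0))
E
```

```text
time_s: 16.72
tcp_pos: [0.6244, -0.1239, 0.2334]
eef_rot: [178.1, -2.7, -179.5]
contact_force: [2.8, 0.1, -9.3]
gripper_width: 0.0115
time_s: 17.13
tcp_pos: [0.6226, -0.1256, 0.2697]
eef_rot: [178.1, -3.0, -179.5]
contact_force: [1.0, 0.2, 0.4]
gripper_width: 0.0341
time_s: 17.38
tcp_pos: [0.6253, -0.1289, 0.3262]
eef_rot: [178.2, -2.8, -179.6]
contact_force: [0.5, -0.9, 0.7]
gripper_width: 0.0206
scene 5017 dx/dz [-0.29529289  0.65944045] [0.62456368 0.02398991 0.31630284] [ 0.55870198 -0.27598832  0.15005006]
side 814 dx/dz [-0.29121344  0.65273198] [0.61109859 0.02372087 0.31694823] [ 0.55748914 -0.27461524  0.15026196]
```

```bash
python3 -m inch '[{"x":0,"y":0,"z":-0.4,"yaw":0},{"x":1,"y":0,"z":0,"yaw":0},{"x":1,"y":0,"z":0,"yaw":0},{"x":1,"y":0,"z":0,"yaw":0},{"x":1,"y":0,"z":0,"yaw":0}]' -1 20
python3 -m inch '[{"x":0,"y":0,"z":0.5,"yaw":0},{"x":0,"y":0,"z":1,"yaw":0},{"x":0,"y":0,"z":1,"yaw":0},{"x":0,"y":0,"z":0.7,"yaw":0},{"x":0,"y":0,"z":0,"yaw":0}]'
```

```text
time_s: 17.9
tcp_pos: [0.5223, -0.129, 0.3314]
eef_rot: [178.2, -3.8, -179.6]
contact_force: [-0.8, 0.2, 1.8]
gripper_width: 0.0001
time_s: 18.32
tcp_pos: [0.511, -0.1274, 0.2525]
eef_rot: [178.2, -3.5, -179.6]
contact_force: [-1.1, -0.4, -0.9]
gripper_width: 0.0004
```

```bash
python3 -m inch '[{"x":-0.8,"y":0,"z":0,"yaw":0},{"x":-0.8,"y":0,"z":0,"yaw":0},{"x":-0.5,"y":0,"z":0,"yaw":0},{"x":-0.5,"y":0,"z":0,"yaw":0},{"x":-0.5,"y":0,"z":0,"yaw":0}]'
python3 -m inch '[{"x":-0.4,"y":0,"z":0,"yaw":0},{"x":-0.4,"y":0,"z":0,"yaw":0},{"x":0,"y":0,"z":0,"yaw":0}]'
```

```text
time_s: 18.73
tcp_pos: [0.5857, -0.1284, 0.254]
eef_rot: [178.3, -3.9, -179.6]
contact_force: [-5.6, 5.0, 14.8]
gripper_width: 0.0006
time_s: 18.98
tcp_pos: [0.5995, -0.1284, 0.2555]
eef_rot: [178.3, -4.9, -179.5]
contact_force: [-0.1, 0.8, 0.8]
gripper_width: 0.0004
```

```bash
cat >> h.py <<'E'
def lid():
    o=[]
    for n in ("scene","side"):
        q,Q=cloud(n)
        m=(abs(Q[...,1]+.126)<.16)&(abs(Q[...,0]-.58)<.12)&(Q[...,2]>.17)&(Q[...,2]<.35)&(q.min(-1)>140)
        A=Q[m]
        if len(A)>200:
            for _ in range(3):
                c=np.polyfit(A[:,2],A[:,0],1);e=abs(A[:,0]-np.polyval(c,A[:,2]));A=A[e<np.percentile(e,85)]
            o.append((n,len(A),round(np.pi/2+.35+np.arctan(c[0]),3),np.round(A.max(0),3),np.round(A.min(0),3)))
    return o
E
python3 -c "
from h import *
print(lid());print(r.get_state()['joints'])"
```

```text
[('scene', 1182, np.float64(2.001), array([0.635, 0.034, 0.32 ]), array([ 0.62 , -0.284,  0.17 ])), ('side', 1113, np.float64(1.982), array([0.627, 0.034, 0.32 ]), array([ 0.615, -0.286,  0.17 ]))]
[  4.75854115  16.64355558   2.073587    -2.03141512 -80.05931492
 -93.89584068]
```

```bash
python3 -m inch '[{"x":1,"y":0,"z":0,"yaw":0},{"x":1,"y":0,"z":0,"yaw":0},{"x":0.5,"y":0,"z":-1,"yaw":0},{"x":0.5,"y":0,"z":-1,"yaw":0},{"x":0.5,"y":0,"z":-1,"yaw":0}]'
for i in 1 2 3; do python3 -m inch '[{"x":0,"y":1,"z":0,"yaw":0},{"x":0,"y":1,"z":0,"yaw":0},{"x":0,"y":1,"z":0,"yaw":0},{"x":0,"y":1,"z":0,"yaw":0},{"x":0,"y":1,"z":0,"yaw":0}]' 1 | sed -n 2,3p; done
python3 - <<'E'
from h import *
p,P,i=wcloud();s=r.get_state();print(s["tcp_pos"],s["eef_rot"])
cv2.imwrite("pics/w9.png",p[:,:,::-1])
g=p.max(-1).astype(int)
m=(g<75)&(P[...,2]>.02)&(P[...,2]<.034)
for o in rects(P,m,amin=800): print(np.round(o,3), 90-o[4])
q,Q=cloud("scene")
m=(q.max(-1)<70)&(Q[...,2]>.021)&(Q[...,2]<.034)&(Q[...,1]>.1)
for o in rects(Q,m,amin=800): print("sc",np.round(o,3), 90-o[4])
E
```

```text
time_s: 19.5
tcp_pos: [0.5144, -0.1315, 0.3352]
eef_rot: [178.4, -5.7, -179.5]
contact_force: [1.0, 0.2, -0.1]
gripper_width: 0.0004
tcp_pos: [0.5143, -0.0084, 0.3522]
eef_rot: [178.6, -4.9, -179.9]
tcp_pos: [0.5143, 0.1218, 0.3615]
eef_rot: [178.6, -4.6, -179.9]
tcp_pos: [0.5142, 0.2525, 0.3703]
eef_rot: [178.6, -4.4, -179.9]
[0.51440642 0.25623756 0.36954941] [ 178.57732813   -4.43278229 -179.80896089]
[5.88000e-01 2.15000e-01 7.00000e-02 4.80000e-02 1.20964e+02] -30.96373
[4.8600e-01 3.7600e-01 7.1000e-02 4.9000e-02 7.7905e+01] 12.094803
[4.2800e-01 1.4900e-01 7.0000e-02 4.9000e-02 9.3468e+01] -3.4682465
sc [5.94000e-01 2.15000e-01 7.10000e-02 4.60000e-02 1.21185e+02] -31.184967
sc [4.9300e-01 3.7600e-01 6.6000e-02 4.9000e-02 7.7125e+01] 12.875015
sc [4.330e-01 1.450e-01 6.900e-02 4.600e-02 9.324e+01] -3.2397308
```

View pics/w9.png

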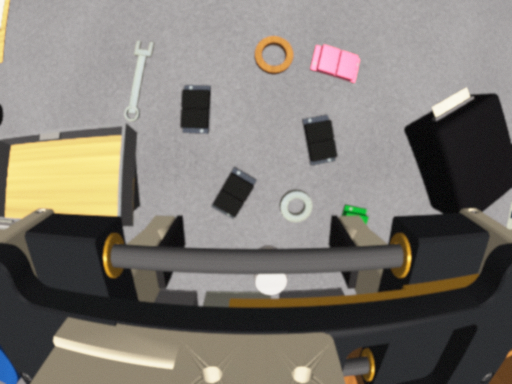

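```bash
python3 -m inch '[{"x":0.6,"y":-1,"z":0.5,"yaw":0.8},{"x":0.6,"y":-1,"z":0.5,"yaw":0},{"x":0.6,"y":-1,"z":0.5,"yaw":0},{"x":0.6,"y":-1,"z":0.5,"yaw":0},{"x":0,"y":-0.3,"z":1,"yaw":0}]' 0.64
python3 -m inch '[{"x":0,"y":0,"z":1,"yaw":0},{"x":0,"y":0,"z":1,"yaw":0},{"x":0,"y":0,"z":1,"yaw":0},{"x":0,"y":0,"z":1,"yaw":0},{"x":0,"y":0,"z":0,"yaw":0}]'
```

```text
time_s: 21.27
tcp_pos: [0.4453, 0.1503, 0.2999]
eef_rot: [178.9, -4.2, 177.2]
contact_force: [-0.0, 0.3, 0.5]
gripper_width: 0.0721
time_s: 21.68
tcp_pos: [0.4359, 0.1473, 0.1988]
eef_rot: [178.8, -4.1, 177.0]
contact_force: [-0.4, -0.6, -0.1]
gripper_width: 0.0719
```

```bash
python3 -m inch '[{"x":-0.1,"y":0,"z":1,"yaw":0.1},{"x":-0.1,"y":0,"z":1,"yaw":0},{"x":0,"y":0,"z":1,"yaw":0},{"x":0,"y":0,"z":1,"yaw":0},{"x":0,"y":0,"z":0.5,"yaw":0}]'
python3 - <<'E'
from h import *
p,P,i=wcloud();s=r.get_state();print(s["tcp_pos"],s["eef_rot"])
g=p.max(-1).astype(int);v=np.mgrid[:384,:512][0]
m=(g<75)&(P[...,2]>.02)&(P[...,2]<.034)
for o in rects(P,m,amin=800): print(np.round(o,3), 90-o[4])
q,Q=cloud("scene");m=(q.max(-1)<70)&(Q[...,2]>.021)&(Q[...,2]<.034)&(Q[...,1]>.1)
for o in rects(Q,m,amin=800): print("sc",np.round(o,3), 90-o[4])
E
```

```text
time_s: 22.1
tcp_pos: [0.4408, 0.1517, 0.0936]
eef_rot: [178.6, -3.3, 176.8]
contact_force: [-0.1, -0.0, 0.7]
gripper_width: 0.0718
[0.44017477 0.15140354 0.09239429] [178.61799477  -3.43848446 176.74192279]
[4.70000e-01 3.72000e-01 4.90000e-02 3.80000e-02 1.67905e+02] -77.90524
[4.290e-01 1.480e-01 7.100e-02 4.900e-02 9.318e+01] -3.179779
sc [5.93000e-01 2.15000e-01 7.00000e-02 4.50000e-02 1.21866e+02] -31.865952
sc [4.9200e-01 3.7300e-01 6.8000e-02 5.0000e-02 7.6759e+01] 13.24054
sc [4.3500e-01 1.4500e-01 6.9000e-02 4.6000e-02 9.2203e+01] -2.2025757
```

```bash
python3 -m inch '[{"x":0.25,"y":-0.14,"z":0.8,"yaw":0},{"x":0,"y":0,"z":1,"yaw":0},{"x":0,"y":0,"z":1,"yaw":0},{"x":0,"y":0,"z":0.6,"yaw":0},{"x":0,"y":0,"z":0.2,"yaw":0}]'

```

```text
time_s: 22.62
tcp_pos: [0.4392, 0.1566, 0.0134]
eef_rot: [178.1, -2.6, 177.0]
contact_force: [-0.3, 0.5, -0.8]
gripper_width: 0.0718
```

```bash
python3 -m inch '[{"x":0.36,"y":-0.4,"z":0,"yaw":0},{"x":0,"y":0,"z":0,"yaw":0}]'
python3 -m inch '[{"x":0.05,"y":-0.05,"z":0.5,"yaw":0},{"x":0,"y":0,"z":0.4,"yaw":0},{"x":0,"y":0,"z":0.1,"yaw":0},{"x":0,"y":0,"z":0,"yaw":0}]'
```

```text
time_s: 22.78
tcp_pos: [0.4309, 0.1476, 0.0152]
eef_rot: [178.1, -2.5, 177.0]
contact_force: [-1.1, -0.7, -0.1]
gripper_width: 0.0715
time_s: 23.12
tcp_pos: [0.4325, 0.1496, -0.0045]
eef_rot: [177.7, -2.1, 177.1]
contact_force: [-0.3, 0.3, -0.2]
gripper_width: 0.0718
```

```bash
python3 -m inch '[{"x":0.05,"y":-0.08,"z":0.3,"yaw":0},{"x":0,"y":0,"z":0.15,"yaw":0},{"x":0,"y":0,"z":0,"yaw":0}]'
python3 -m inch '[{"x":0,"y":0,"z":0,"yaw":0},{"x":0,"y":0,"z":0,"yaw":0},{"x":0,"y":0,"z":0,"yaw":0},{"x":0,"y":0,"z":0,"yaw":0},{"x":0,"y":0,"z":0,"yaw":0}]' -1 25
```

```text
time_s: 23.37
tcp_pos: [0.432, 0.149, -0.015]
eef_rot: [177.6, -2.0, 177.2]
contact_force: [0.3, -0.2, 0.7]
gripper_width: 0.072
time_s: 23.78
tcp_pos: [0.4322, 0.1491, -0.0149]
eef_rot: [177.7, -2.0, 177.2]
contact_force: [0.2, -0.7, -2.2]
gripper_width: 0.0499
```

```bash
python3 -m inch '[{"x":0,"y":0,"z":-0.4,"yaw":0},{"x":0,"y":0,"z":-0.8,"yaw":0},{"x":0,"y":0,"z":-1,"yaw":0},{"x":0,"y":0,"z":-1,"yaw":0},{"x":0,"y":0,"z":-1,"yaw":-0.35}]' -1 25
python3 -m inch '[{"x":0,"y":0,"z":-1,"yaw":-0.35},{"x":0,"y":0,"z":-1,"yaw":0},{"x":0,"y":0,"z":-1,"yaw":0},{"x":0,"y":0,"z":-1,"yaw":0},{"x":0,"y":0,"z":-0.5,"yaw":0}]' 
python3 -m inch '[{"x":-0.5,"y":-0.8,"z":0,"yaw":0},{"x":-0.6,"y":-1,"z":0,"yaw":0},{"x":-0.6,"y":-1,"z":0,"yaw":0},{"x":-0.6,"y":-1,"z":0,"yaw":0},{"x":-0.6,"y":-1,"z":0,"yaw":0}]' 
```

```text
time_s: 24.2
tcp_pos: [0.4302, 0.1409, 0.0872]
eef_rot: [178.2, -2.7, 178.4]
contact_force: [1.0, 0.9, -2.6]
gripper_width: 0.05
time_s: 24.62
tcp_pos: [0.4334, 0.1355, 0.2061]
eef_rot: [178.1, -2.7, 179.9]
contact_force: [0.8, 0.5, -2.7]
gripper_width: 0.0504
time_s: 25.03
tcp_pos: [0.5068, 0.0161, 0.2034]
eef_rot: [177.7, -2.3, -179.6]
contact_force: [0.2, 1.3, -2.3]
gripper_width: 0.0505
```

```bash
python3 -m inch '[{"x":-0.6,"y":-1,"z":0,"yaw":0},{"x":-0.4,"y":-0.7,"z":0,"yaw":0},{"x":0,"y":0,"z":0,"yaw":0},{"x":0,"y":0,"z":1,"yaw":0},{"x":0,"y":0,"z":1,"yaw":0}]' 
python3 -m inch '[{"x":0,"y":0,"z":1,"yaw":0},{"x":0,"y":0,"z":0.4,"yaw":0},{"x":0,"y":0,"z":0,"yaw":0}]' 
```

```text
time_s: 25.45
tcp_pos: [0.5339, -0.0317, 0.1507]
eef_rot: [177.7, -2.1, -179.9]
contact_force: [-1.0, 0.3, -4.5]
gripper_width: 0.0503
time_s: 25.7
tcp_pos: [0.5278, -0.0307, 0.1088]
eef_rot: [177.7, -2.6, 179.9]
contact_force: [-0.4, -0.1, -3.3]
gripper_width: 0.05
```

```bash
python3 -m inch '[{"x":0,"y":0.1,"z":0.9,"yaw":0},{"x":0,"y":0,"z":0.6,"yaw":0},{"x":0,"y":0,"z":0.2,"yaw":0},{"x":0,"y":0,"z":0,"yaw":0}]' -1 15
for i in 1 2; do python3 -m inch '[{"x":0,"y":0,"z":0.2,"yaw":0},{"x":0,"y":0,"z":0.1,"yaw":0},{"x":0,"y":0,"z":0,"yaw":0}]' | sed -n 2,5p; done
```

```text
time_s: 26.03
tcp_pos: [0.5255, -0.0257, 0.0662]
eef_rot: [177.7, -2.7, 179.9]
contact_force: [-0.0, -0.3, -2.5]
gripper_width: 0.05
tcp_pos: [0.5266, -0.025, 0.0606]
eef_rot: [177.7, -2.5, 180.0]
contact_force: [-0.1, -0.4, -2.9]
gripper_width: 0.0504
tcp_pos: [0.5272, -0.0245, 0.0544]
eef_rot: [177.6, -2.3, 180.0]
contact_force: [-0.4, -0.7, -1.7]
gripper_width: 0.0504
```

```bash
for i in 1 2 3; do python3 -m inch '[{"x":0,"y":0,"z":0.2,"yaw":0},{"x":0,"y":0,"z":0.05,"yaw":0},{"x":0,"y":0,"z":0,"yaw":0}]' -1 10| sed -n 2,5p; done
```

```text
tcp_pos: [0.527, -0.0244, 0.0482]
eef_rot: [177.6, -2.3, 180.0]
contact_force: [-0.9, 1.1, 0.8]
gripper_width: 0.0496
tcp_pos: [0.5268, -0.0241, 0.0421]
eef_rot: [177.6, -2.3, 180.0]
contact_force: [-2.7, 1.5, 5.2]
gripper_width: 0.0498
tcp_pos: [0.5278, -0.0238, 0.0398]
eef_rot: [177.7, -2.1, -179.9]
contact_force: [-1.2, 0.3, -0.3]
gripper_width: 0.0504
```

```bash
python3 -m inch '[{"x":0,"y":0,"z":0,"yaw":0},{"x":0,"y":0,"z":0,"yaw":0},{"x":0,"y":0,"z":0,"yaw":0},{"x":0,"y":0,"z":0,"yaw":0}]' 0.4 25
for i in 1 2; do python3 -m inch '[{"x":0,"y":-0.03,"z":-0.6,"yaw":0},{"x":0,"y":0,"z":-1,"yaw":0},{"x":0,"y":0,"z":-1,"yaw":0},{"x":0,"y":0,"z":-1,"yaw":0},{"x":0,"y":0,"z":-0.6,"yaw":0}]' | sed -n 2,5p; done
cat >> h.py <<'E'
def padsin(xc=.549,yc=-.126):
    for n in ("wrist","scene","side"):
        q,Q=(wcloud()[:2] if n=="wrist" else cloud(n))
        c,s=np.cos(.35),np.sin(.35);X=Q[...,0]-xc;Z=Q[...,2]-.062
        B=np.stack([X*c+Z*s,Q[...,1]-yc,-X*s+Z*c],-1)
        m=(q.max(-1)<75)&(abs(B[...,0])<.082)&(abs(B[...,1])<.16)&(B[...,2]>.016)&(B[...,2]<.036)
        for o in rects(B,m,amin=600,x0=-.6,y0=-.6):
            mm=m&(np.hypot(B[...,0]-o[0],B[...,1]-o[1])<.03);A=np.c_[B[mm][:,:2],np.ones(mm.sum())]
            print(n,np.round(o[:4],3),"yaw",round(90-o[4],1),"h,slopes",np.round(np.linalg.lstsq(A,B[mm][:,2],rcond=None)[0],3),np.round(np.median(B[mm][:,2]),4))
E
python3 -c "
from h import *
padsin()"
```

```text
time_s: 27.62
tcp_pos: [0.5291, -0.023, 0.0405]
eef_rot: [177.6, -2.0, -179.9]
contact_force: [-2.3, 1.9, 2.7]
gripper_width: 0.061
tcp_pos: [0.5311, -0.0291, 0.1439]
eef_rot: [177.8, -2.5, -179.9]
contact_force: [1.3, 0.6, 0.3]
gripper_width: 0.0616
tcp_pos: [0.5367, -0.035, 0.2532]
eef_rot: [177.8, -2.4, -179.9]
contact_force: [1.3, 0.0, -0.5]
gripper_width: 0.0613
wrist [-0.021  0.1    0.07   0.047] yaw 0.0 h,slopes [-0.001  0.     0.027] 0.027
side [-0.023  0.104  0.068  0.043] yaw -4.2 h,slopes [-0.001 -0.07   0.035] 0.0284
```

```bash
python3 - <<'E'
from h import *
q,Q=cloud("scene")
m=(Q[...,2]>.07)&(Q[...,2]<.12)&(Q[...,1]>.12)&(Q[...,1]<.45)&(Q[...,0]>.5)&(Q[...,0]<.8)
for o in rects(Q,m,amin=300): 
    c=np.array(o[:2])-[.59,.215];a=np.radians(-31);L=np.array([np.cos(a),np.sin(a)]);W=np.array([-L[1],L[0]])
    print("tall",np.round(o,3),"rel long",c@L,"rel jaw",c@W)
m=(Q[...,2]>.021)&(q.max(-1)<70)&(Q[...,2]<.034)&(Q[...,1]>.1)
for o in rects(Q,m,amin=800): print("sc",np.round(o,3), 90-o[4])
E
```

```text
tall [7.30e-01 2.79e-01 5.90e-02 5.80e-02 9.00e+01] rel long 0.08661237538092338 rel jaw 0.12670655408767234
sc [5.93000e-01 2.15000e-01 7.10000e-02 4.50000e-02 1.22619e+02] -32.619278
sc [4.8900e-01 3.7300e-01 6.8000e-02 5.0000e-02 7.8111e+01] 11.888657
```

```bash
for i in 1 2; do python3 -m inch '[{"x":-0.25,"y":0.95,"z":0,"yaw":0},{"x":-0.25,"y":0.95,"z":0,"yaw":0},{"x":-0.25,"y":0.95,"z":0,"yaw":0},{"x":-0.25,"y":0.95,"z":0,"yaw":0},{"x":-0.25,"y":0.95,"z":0,"yaw":0}]' 0.5 | sed -n 2,3p; done
python3 -m inch '[{"x":0,"y":0,"z":0,"yaw":1},{"x":0,"y":0,"z":0,"yaw":1},{"x":0,"y":0,"z":0.5,"yaw":1},{"x":0,"y":0,"z":0.7,"yaw":1},{"x":0,"y":0,"z":1,"yaw":1}]'
python3 -m inch '[{"x":0,"y":0,"z":1,"yaw":1},{"x":0,"y":0,"z":1,"yaw":1},{"x":0,"y":0,"z":0.5,"yaw":0.2},{"x":0,"y":0,"z":0,"yaw":0}]'
cat >> h.py <<'E'
def aim(gx,gy,gyaw):
    s=r.get_state();p=np.array(s["tcp_pos"]);w=np.radians(s["eef_rot"][2])
    xt=np.array([np.cos(w),np.sin(w)]);yt=np.array([np.sin(w),-np.cos(w)])
    d=np.array([gx,gy])-p[:2];dy=(gyaw-s["eef_rot"][2]+90)%180-90
    print("tcp",np.round(p,4),np.round(s["eef_rot"],1),"rows x %.2f y %.2f yaw %.2f"%(d@xt/.025,d@yt/.025,-dy/4.15))
def near(x,y,R=.06):
    p,P,i=wcloud()
    m=(p.max(-1)<75)&(P[...,2]>.02)&(P[...,2]<.034)&(np.hypot(P[...,0]-x,P[...,1]-y)<R)
    out=rects(P,m,amin=600)
    for o in out: print("pad",np.round(o[:4],3),round(90-o[4],1)); aim(o[0],o[1],90-o[4])
E
python3 -c "
from h import *
near(.59,.215)"
```

```text
tcp_pos: [0.5648, 0.0837, 0.2472]
eef_rot: [177.9, -3.0, 179.7]
tcp_pos: [0.5953, 0.2074, 0.241]
eef_rot: [178.2, -3.6, 179.6]
time_s: 29.9
tcp_pos: [0.5931, 0.2154, 0.1794]
eef_rot: [179.8, -4.0, 159.2]
contact_force: [0.2, -0.2, 0.0]
gripper_width: 0.0658
time_s: 30.23
tcp_pos: [0.5829, 0.2148, 0.103]
eef_rot: [-178.8, -4.5, 149.5]
contact_force: [0.2, -0.6, -0.3]
gripper_width: 0.0659
pad [0.588 0.216 0.07  0.049] -30.8
tcp [0.5832 0.2148 0.1038] [-178.8   -4.5  149.6] rows x -0.15 y 0.12 yaw 0.09
```

```bash
python3 -m inch '[{"x":-0.3,"y":0.12,"z":0,"yaw":0.1},{"x":0,"y":0,"z":0.9,"yaw":0},{"x":0,"y":0,"z":1,"yaw":0},{"x":0,"y":0,"z":0.8,"yaw":0},{"x":0,"y":0,"z":0,"yaw":0}]' 
python3 -c "
from h import *
aim(.588,.216,-30.8)"
```

```text
time_s: 30.7
tcp_pos: [0.5926, 0.2164, 0.0387]
eef_rot: [-179.2, -4.1, 149.4]
contact_force: [-1.8, 0.1, -0.3]
gripper_width: 0.0658
tcp [0.5926 0.2164 0.0387] [-179.2   -4.1  149.4] rows x 0.15 y -0.11 yaw 0.05
```

```bash
python3 -m inch '[{"x":0.1,"y":-0.1,"z":0,"yaw":0},{"x":0,"y":0,"z":0.8,"yaw":0},{"x":0,"y":0,"z":0.8,"yaw":0},{"x":0,"y":0,"z":0.3,"yaw":0},{"x":0,"y":0,"z":0,"yaw":0}]' 
python3 -c "
from h import *
aim(.588,.216,-30.8)"
```

```text
time_s: 31.12
tcp_pos: [0.5927, 0.2187, -0.0011]
eef_rot: [-179.8, -3.7, 149.6]
contact_force: [-0.9, 0.7, -0.7]
gripper_width: 0.0655
tcp [ 0.5927  0.2187 -0.0011] [-179.8   -3.7  149.6] rows x 0.11 y -0.19 yaw 0.09
```

```bash
python3 -m inch '[{"x":0.08,"y":-0.15,"z":0.3,"yaw":0},{"x":0,"y":0,"z":0.2,"yaw":0},{"x":0,"y":0,"z":0.05,"yaw":0},{"x":0,"y":0,"z":0,"yaw":0}]' 
python3 -m inch '[{"x":0,"y":0,"z":0,"yaw":0},{"x":0,"y":0,"z":0,"yaw":0},{"x":0,"y":0,"z":0,"yaw":0},{"x":0,"y":0,"z":0,"yaw":0},{"x":0,"y":0,"z":0,"yaw":0}]' -1 25
```

```text
time_s: 31.45
tcp_pos: [0.5907, 0.218, -0.011]
eef_rot: [179.9, -3.5, 149.7]
contact_force: [-0.5, -0.6, 0.7]
gripper_width: 0.0656
time_s: 31.87
tcp_pos: [0.5912, 0.2181, -0.0096]
eef_rot: [179.9, -3.5, 149.7]
contact_force: [0.4, -1.5, -1.7]
gripper_width: 0.0497
```

```bash
python3 -m inch '[{"x":0,"y":0,"z":-0.4,"yaw":0},{"x":0,"y":0,"z":-0.8,"yaw":0},{"x":0,"y":0,"z":-1,"yaw":0},{"x":0,"y":0,"z":-1,"yaw":0},{"x":0,"y":0,"z":-1,"yaw":-1}]' -1 25
python3 -m inch '[{"x":0,"y":0,"z":-1,"yaw":-1},{"x":0,"y":0,"z":-1,"yaw":-1},{"x":0,"y":0,"z":-1,"yaw":-1},{"x":0,"y":0,"z":-0.7,"yaw":-1},{"x":0,"y":0,"z":0,"yaw":-1}]'
python3 -m inch '[{"x":0,"y":0,"z":0,"yaw":-1},{"x":0,"y":0,"z":0,"yaw":-0.3},{"x":0,"y":0,"z":0,"yaw":0}]'
python3 -c "
from h import *
aim(.536,-.132,180)"
```

```text
time_s: 32.28
tcp_pos: [0.5912, 0.2118, 0.0924]
eef_rot: [-179.6, -4.1, 153.5]
contact_force: [1.3, 0.6, -2.7]
gripper_width: 0.0498
time_s: 32.7
tcp_pos: [0.5982, 0.2089, 0.1978]
eef_rot: [178.7, -3.6, 174.5]
contact_force: [0.8, 0.3, -2.7]
gripper_width: 0.0495
time_s: 32.95
tcp_pos: [0.5982, 0.2089, 0.2016]
eef_rot: [178.3, -3.3, -179.9]
contact_force: [0.1, -0.1, -3.8]
gripper_width: 0.0497
tcp [0.5982 0.2089 0.2016] [ 178.3   -3.3 -179.9] rows x 2.52 y -13.63 yaw 0.04
```

```bash
python3 -m inch '[{"x":0.9,"y":0,"z":0,"yaw":0},{"x":0.9,"y":-0.3,"z":0,"yaw":0},{"x":0.5,"y":-1,"z":0,"yaw":0},{"x":0,"y":-1,"z":0,"yaw":0},{"x":0,"y":-1,"z":0,"yaw":0}]' -1 25 |sed -n 2,3p
python3 -m inch '[{"x":0,"y":-1,"z":0,"yaw":0},{"x":0,"y":-1,"z":0,"yaw":0},{"x":0,"y":-1,"z":0,"yaw":0},{"x":0,"y":-1,"z":0,"yaw":0},{"x":0,"y":-1,"z":0,"yaw":0}]' |sed -n 2,5p
python3 -c "
from h import *
aim(.536,-.132,180)"
```

```text
tcp_pos: [0.5362, 0.1273, 0.1999]
eef_rot: [178.4, -3.6, 179.7]
tcp_pos: [0.5311, -0.0031, 0.1955]
eef_rot: [178.4, -3.8, 179.2]
contact_force: [0.2, 0.3, -3.3]
gripper_width: 0.0498
tcp [ 0.5311 -0.0031  0.1955] [178.4  -3.8 179.2] rows x -0.27 y -5.15 yaw -0.19
```

```bash
python3 -m inch '[{"x":-0.25,"y":-1,"z":0,"yaw":-0.2},{"x":0,"y":-1,"z":0,"yaw":0},{"x":0,"y":-1,"z":0,"yaw":0},{"x":0,"y":-1,"z":0,"yaw":0},{"x":0,"y":-0.8,"z":0,"yaw":0}]' -1 25 |sed -n 2,3p
python3 -m inch '[{"x":0,"y":0,"z":0.8,"yaw":0},{"x":0,"y":0,"z":1,"yaw":0},{"x":0,"y":0,"z":1,"yaw":0},{"x":0,"y":0,"z":0.9,"yaw":0},{"x":0,"y":0,"z":0.1,"yaw":0}]' |sed -n 2,5p
python3 -c "
from h import *
aim(.529,-.126,180)"
```

```text
tcp_pos: [0.5332, -0.1297, 0.1904]
eef_rot: [178.4, -4.1, 179.4]
tcp_pos: [0.5254, -0.1328, 0.0932]
eef_rot: [178.5, -4.0, 178.3]
contact_force: [-0.2, 0.2, -3.5]
gripper_width: 0.0494
tcp [ 0.5254 -0.1328  0.0932] [178.5  -4.  178.3] rows x -0.14 y 0.28 yaw -0.42
```

```bash
python3 -m inch '[{"x":-0.12,"y":0.25,"z":0.2,"yaw":-0.4},{"x":0,"y":0,"z":0.6,"yaw":0},{"x":0,"y":0,"z":0.1,"yaw":0},{"x":0,"y":0,"z":0,"yaw":0}]' -1 12 |sed -n 2,5p
for i in 1 2 3 4; do python3 -m inch '[{"x":0,"y":0,"z":0.2,"yaw":0},{"x":0,"y":0,"z":0.05,"yaw":0},{"x":0,"y":0,"z":0,"yaw":0}]' -1 10| sed -n 2,5p; done
```

```text
tcp_pos: [0.5283, -0.1251, 0.0715]
eef_rot: [178.4, -4.0, 180.0]
contact_force: [0.4, -0.5, -2.6]
gripper_width: 0.05
tcp_pos: [0.5303, -0.1243, 0.0677]
eef_rot: [178.5, -3.8, -179.9]
contact_force: [-0.1, -0.4, -3.9]
gripper_width: 0.0499
tcp_pos: [0.531, -0.1241, 0.0625]
eef_rot: [178.5, -3.6, -179.9]
contact_force: [-0.2, -0.4, -3.6]
gripper_width: 0.0501
tcp_pos: [0.53, -0.1241, 0.0562]
eef_rot: [178.5, -3.6, -179.9]
contact_force: [-0.3, 0.4, -1.1]
gripper_width: 0.05
tcp_pos: [0.5294, -0.124, 0.0495]
eef_rot: [178.5, -3.6, -179.9]
contact_force: [-0.8, 0.1, -1.5]
gripper_width: 0.0498
```

```bash
python3 -m inch '[{"x":0,"y":0,"z":0.15,"yaw":0},{"x":0,"y":0,"z":0.05,"yaw":0},{"x":0,"y":0,"z":0,"yaw":0}]' -1 10| sed -n 2,5p
python3 -m inch '[{"x":0,"y":0,"z":0,"yaw":0},{"x":0,"y":0,"z":0,"yaw":0},{"x":0,"y":0,"z":0,"yaw":0},{"x":0,"y":0,"z":0,"yaw":0}]' 0.4 25| sed -n 2,5p
for i in 1 2; do python3 -m inch '[{"x":0,"y":-0.03,"z":-0.6,"yaw":0},{"x":0,"y":0,"z":-1,"yaw":0},{"x":0,"y":0,"z":-1,"yaw":0},{"x":0,"y":0,"z":-1,"yaw":0},{"x":0,"y":0,"z":-0.6,"yaw":0}]' | sed -n 2,5p; done
python3 -c "
from h import *
padsin()"
```

```text
tcp_pos: [0.5302, -0.1238, 0.046]
eef_rot: [178.5, -3.5, -179.9]
contact_force: [-0.3, 0.1, -2.8]
gripper_width: 0.0502
tcp_pos: [0.5322, -0.1239, 0.0465]
eef_rot: [178.5, -3.3, -179.8]
contact_force: [-0.6, -0.2, -0.7]
gripper_width: 0.0607
tcp_pos: [0.536, -0.1277, 0.1507]
eef_rot: [178.5, -3.8, -179.9]
contact_force: [0.0, -0.2, -0.3]
gripper_width: 0.0612
tcp_pos: [0.5431, -0.1315, 0.2613]
eef_rot: [178.6, -3.7, -179.9]
contact_force: [0.9, 0.6, -0.4]
gripper_width: 0.061
wrist [-0.016  0.     0.07   0.046] yaw 0.0 h,slopes [-0.     0.002  0.026] 0.0267
wrist [-0.021  0.099  0.07   0.049] yaw 0.0 h,slopes [0.003 0.026 0.024] 0.0269
side [-0.019  0.005  0.065  0.043] yaw -2.2 h,slopes [-0.016 -0.065  0.028] 0.0282
side [-0.024  0.103  0.067  0.043] yaw 0.0 h,slopes [-0.014 -0.064  0.034] 0.0283
```

```bash
for i in 1 2 3 4; do python3 -m inch '[{"x":0.06,"y":0.95,"z":0.04,"yaw":0},{"x":0.06,"y":0.95,"z":0.04,"yaw":0},{"x":0.06,"y":0.95,"z":0.04,"yaw":0},{"x":0.06,"y":0.95,"z":0.04,"yaw":0},{"x":0.06,"y":0.95,"z":0.04,"yaw":0}]' 0.5 | sed -n 2,3p; done
python3 -m inch '[{"x":0,"y":0,"z":0,"yaw":-1},{"x":0,"y":0,"z":0.6,"yaw":-1},{"x":0,"y":0,"z":1,"yaw":-0.9},{"x":0,"y":0,"z":1,"yaw":0},{"x":0,"y":0,"z":1,"yaw":0}]'
python3 -m inch '[{"x":0,"y":0,"z":1,"yaw":0},{"x":0,"y":0,"z":0,"yaw":0}]'
python3 -c "
from h import *
near(.487,.375,.08)"
```

```text
tcp_pos: [0.5327, -0.012, 0.2527]
eef_rot: [178.5, -4.1, 179.7]
tcp_pos: [0.5216, 0.1122, 0.2449]
eef_rot: [178.7, -4.6, 179.6]
tcp_pos: [0.5107, 0.2361, 0.2368]
eef_rot: [178.9, -5.0, 179.6]
tcp_pos: [0.5, 0.3596, 0.2275]
eef_rot: [179.2, -5.5, 179.5]
time_s: 39.6
tcp_pos: [0.4906, 0.3674, 0.1329]
eef_rot: [178.0, -5.1, -167.9]
contact_force: [-0.1, -0.0, -1.0]
gripper_width: 0.0658
time_s: 39.77
tcp_pos: [0.4841, 0.3648, 0.0996]
eef_rot: [178.3, -5.6, -168.0]
contact_force: [-1.1, -0.9, -1.4]
gripper_width: 0.0657
pad [0.486 0.377 0.07  0.049] 11.6
tcp [0.4853 0.3654 0.102 ] [ 178.3   -5.5 -168. ] rows x -0.14 y 0.45 yaw 0.11
```

```bash
python3 -m inch '[{"x":-0.4,"y":0.4,"z":0,"yaw":0.1},{"x":0,"y":0,"z":0.9,"yaw":0},{"x":0,"y":0,"z":1,"yaw":0},{"x":0,"y":0,"z":0.8,"yaw":0},{"x":0,"y":0,"z":0,"yaw":0}]' 
python3 -c "
from h import *
aim(.486,.377,11.6)"
```

```text
time_s: 40.23
tcp_pos: [0.4909, 0.381, 0.0392]
eef_rot: [178.1, -5.0, -168.3]
contact_force: [-0.1, -0.4, -0.9]
gripper_width: 0.0659
tcp [0.4909 0.381  0.0392] [ 178.1   -5.  -168.3] rows x 0.22 y -0.12 yaw 0.02
```

```bash
python3 -m inch '[{"x":0.1,"y":-0.15,"z":0,"yaw":0},{"x":0,"y":0,"z":0.8,"yaw":0},{"x":0,"y":0,"z":0.8,"yaw":0},{"x":0,"y":0,"z":0.3,"yaw":0},{"x":0,"y":0,"z":0,"yaw":0}]' 
python3 -c "
from h import *
aim(.486,.377,11.6)"
```

```text
time_s: 40.65
tcp_pos: [0.4899, 0.3805, 0.0007]
eef_rot: [177.8, -4.5, -168.2]
contact_force: [0.3, -0.5, -1.5]
gripper_width: 0.0659
tcp [0.4899 0.3805 0.0007] [ 177.8   -4.5 -168.2] rows x 0.18 y -0.10 yaw 0.05
```

```bash
python3 -m inch '[{"x":0.12,"y":-0.1,"z":0.3,"yaw":0},{"x":0,"y":0,"z":0.25,"yaw":0},{"x":0,"y":0,"z":0.05,"yaw":0},{"x":0,"y":0,"z":0,"yaw":0}]' 
python3 -m inch '[{"x":0,"y":0,"z":0,"yaw":0},{"x":0,"y":0,"z":0,"yaw":0},{"x":0,"y":0,"z":0,"yaw":0},{"x":0,"y":0,"z":0,"yaw":0},{"x":0,"y":0,"z":0,"yaw":0}]' -1 25
python3 -m inch '[{"x":0,"y":0,"z":-0.4,"yaw":0},{"x":0,"y":0,"z":-0.8,"yaw":0},{"x":0,"y":0,"z":-1,"yaw":0},{"x":0,"y":0,"z":-1,"yaw":0},{"x":0,"y":0,"z":-1,"yaw":1}]' -1 25
python3 -m inch '[{"x":0,"y":0,"z":-1,"yaw":1},{"x":0,"y":0,"z":-1,"yaw":0.9},{"x":0,"y":0,"z":-1,"yaw":0},{"x":0,"y":0,"z":-1,"yaw":0},{"x":0,"y":0,"z":0,"yaw":0}]'
python3 -c "
from h import *
aim(.538,-.228,180)"
```

```text
time_s: 40.98
tcp_pos: [0.4883, 0.3792, -0.0102]
eef_rot: [177.6, -4.2, -168.1]
contact_force: [0.5, 0.1, -0.7]
gripper_width: 0.0659
time_s: 41.4
tcp_pos: [0.4889, 0.3798, -0.0089]
eef_rot: [177.6, -4.1, -168.1]
contact_force: [-0.2, 0.5, -2.0]
gripper_width: 0.0501
time_s: 41.82
tcp_pos: [0.4923, 0.3721, 0.0926]
eef_rot: [178.5, -5.1, -172.2]
contact_force: [-0.0, -0.2, -3.9]
gripper_width: 0.0498
time_s: 42.23
tcp_pos: [0.5022, 0.3694, 0.2044]
eef_rot: [179.1, -5.0, 179.5]
contact_force: [0.8, 1.4, -2.0]
gripper_width: 0.0499
tcp [0.5022 0.3694 0.2044] [179.1  -5.  179.5] rows x -1.64 y -23.88 yaw -0.12
```

```bash
for i in 1 2 3 4; do python3 -m inch '[{"x":-0.08,"y":-1,"z":-0.05,"yaw":0},{"x":-0.08,"y":-1,"z":-0.05,"yaw":0},{"x":-0.08,"y":-1,"z":-0.05,"yaw":0},{"x":-0.08,"y":-1,"z":-0.05,"yaw":0},{"x":-0.08,"y":-1,"z":-0.05,"yaw":0}]' -1 28 | sed -n 2,5p; done
python3 -c "
from h import *
aim(.538,-.222,180)"
```

```text
tcp_pos: [0.5095, 0.2436, 0.2087]
eef_rot: [179.0, -5.1, 179.8]
contact_force: [0.3, 0.2, -3.7]
gripper_width: 0.0498
tcp_pos: [0.5153, 0.111, 0.211]
eef_rot: [179.0, -5.4, 179.8]
contact_force: [0.4, 0.1, -4.5]
gripper_width: 0.0496
tcp_pos: [0.5211, -0.021, 0.2135]
eef_rot: [179.0, -5.6, 179.8]
contact_force: [0.8, 0.5, -4.6]
gripper_width: 0.0496
tcp_pos: [0.527, -0.1522, 0.2157]
eef_rot: [178.9, -5.9, 179.8]
contact_force: [0.6, 0.0, -4.2]
gripper_width: 0.0503
tcp [ 0.527  -0.1522  0.2157] [178.9  -5.9 179.8] rows x -0.45 y -2.79 yaw -0.06
```

```bash
python3 -m inch '[{"x":-0.3,"y":-1,"z":0,"yaw":0},{"x":-0.3,"y":-1,"z":0,"yaw":0},{"x":-0.1,"y":-0.6,"z":0,"yaw":0},{"x":0,"y":0,"z":0.8,"yaw":0},{"x":0,"y":0,"z":1,"yaw":0}]' -1 25 |sed -n 2,3p
python3 -m inch '[{"x":0,"y":0,"z":1,"yaw":0},{"x":0,"y":0,"z":1,"yaw":0},{"x":0,"y":0,"z":0.6,"yaw":0},{"x":0,"y":0,"z":0,"yaw":0}]' |sed -n 2,5p
python3 -c "
from h import *
aim(.527,-.222,180)"
```

```text
tcp_pos: [0.5395, -0.2254, 0.1703]
eef_rot: [179.0, -5.6, 179.5]
tcp_pos: [0.5272, -0.2242, 0.0977]
eef_rot: [178.8, -6.1, 179.2]
contact_force: [-1.5, 0.1, -4.6]
gripper_width: 0.0497
tcp [ 0.5272 -0.2242  0.0977] [178.8  -6.1 179.2] rows x 0.01 y 0.09 yaw -0.19
```

```bash
python3 -m inch '[{"x":-0.1,"y":0.07,"z":0.3,"yaw":-0.2},{"x":0,"y":0,"z":0.6,"yaw":0},{"x":0,"y":0,"z":0.1,"yaw":0},{"x":0,"y":0,"z":0,"yaw":0}]' -1 12 |sed -n 2,5p
for i in 1 2 3 4; do python3 -m inch '[{"x":-0.02,"y":0,"z":0.2,"yaw":0},{"x":0,"y":0,"z":0.05,"yaw":0},{"x":0,"y":0,"z":0,"yaw":0}]' -1 10| sed -n 2,5p; done
```

```text
tcp_pos: [0.528, -0.2218, 0.0733]
eef_rot: [178.7, -6.0, -179.8]
contact_force: [0.0, -0.6, -1.8]
gripper_width: 0.0502
tcp_pos: [0.5298, -0.2217, 0.0691]
eef_rot: [178.8, -5.8, -179.7]
contact_force: [0.4, 1.1, -3.8]
gripper_width: 0.0502
tcp_pos: [0.5309, -0.2217, 0.0638]
eef_rot: [178.8, -5.7, -179.7]
contact_force: [0.7, -0.6, -3.5]
gripper_width: 0.0499
tcp_pos: [0.5303, -0.2218, 0.0574]
eef_rot: [178.8, -5.7, -179.7]
contact_force: [-0.1, 0.3, -1.1]
gripper_width: 0.05
tcp_pos: [0.53, -0.2218, 0.0508]
eef_rot: [178.8, -5.7, -179.7]
contact_force: [-0.9, 0.7, -1.4]
gripper_width: 0.05
```

```bash
python3 -m inch '[{"x":0,"y":0,"z":0.15,"yaw":0},{"x":0,"y":0,"z":0.05,"yaw":0},{"x":0,"y":0,"z":0,"yaw":0}]' -1 10| sed -n 2,5p
python3 -m inch '[{"x":0,"y":0,"z":0,"yaw":0},{"x":0,"y":0,"z":0,"yaw":0},{"x":0,"y":0,"z":0,"yaw":0},{"x":0,"y":0,"z":0,"yaw":0}]' 0.4 25| sed -n 2,5p
for i in 1 2; do python3 -m inch '[{"x":0,"y":-0.03,"z":-0.6,"yaw":0},{"x":0.1,"y":0,"z":-1,"yaw":0},{"x":0.1,"y":0,"z":-1,"yaw":0},{"x":0.1,"y":0,"z":-1,"yaw":0},{"x":0,"y":0,"z":-1,"yaw":0}]' | sed -n 2,5p; done
python3 -c "
from h import *
padsin();print(lid())"
```

```text
tcp_pos: [0.5306, -0.2217, 0.0475]
eef_rot: [178.8, -5.6, -179.7]
contact_force: [0.2, -0.5, -3.9]
gripper_width: 0.0505
tcp_pos: [0.5326, -0.2221, 0.0482]
eef_rot: [178.9, -5.4, -179.6]
contact_force: [0.2, 0.1, 0.1]
gripper_width: 0.0604
tcp_pos: [0.5323, -0.2244, 0.1611]
eef_rot: [178.8, -6.0, -179.7]
contact_force: [0.4, 0.2, -0.1]
gripper_width: 0.0613
tcp_pos: [0.5368, -0.2279, 0.2827]
eef_rot: [178.8, -5.9, -179.7]
contact_force: [1.3, -0.5, -0.5]
gripper_width: 0.0614
wrist [-0.015 -0.097  0.07   0.046] yaw 0.0 h,slopes [-0.002  0.003  0.026] 0.0263
wrist [-0.016 -0.002  0.07   0.049] yaw 0.0 h,slopes [0.001 0.024 0.026] 0.0266
wrist [-0.021  0.098  0.071  0.048] yaw -1.2 h,slopes [-0.     0.049  0.022] 0.0267
side [-0.018 -0.093  0.066  0.042] yaw -3.0 h,slopes [-0.037 -0.121  0.015] 0.0272
side [-0.018  0.005  0.066  0.043] yaw 0.0 h,slopes [ 0.001 -0.07   0.028] 0.0277
side [-0.024  0.103  0.067  0.044] yaw -1.6 h,slopes [-0.003 -0.084  0.036] 0.028
[('scene', 1112, np.float64(1.999), array([0.635, 0.033, 0.322]), array([ 0.619, -0.284,  0.17 ])), ('side', 1285, np.float64(1.987), array([0.628, 0.034, 0.321]), array([ 0.615, -0.285,  0.17 ]))]
```

```bash
python3 -m inch '[{"x":0,"y":0,"z":-1,"yaw":0},{"x":0,"y":0,"z":-1,"yaw":0},{"x":0,"y":0.5,"z":-0.8,"yaw":0},{"x":-0.8,"y":0.6,"z":0,"yaw":0},{"x":-1,"y":0.6,"z":0,"yaw":0}]' -1 20|sed -n 2,5p
python3 -m inch '[{"x":-1,"y":0,"z":0,"yaw":0},{"x":-1,"y":0,"z":0,"yaw":0},{"x":-1,"y":0,"z":0,"yaw":0},{"x":-0.8,"y":0,"z":0,"yaw":0},{"x":0,"y":0,"z":0,"yaw":0}]' |sed -n 2,5p

```

```text
tcp_pos: [0.5844, -0.1873, 0.3441]
eef_rot: [178.7, -6.5, -179.9]
contact_force: [0.9, -0.7, -0.0]
gripper_width: 0.0334
tcp_pos: [0.6843, -0.1826, 0.3251]
eef_rot: [178.5, -7.0, -179.7]
contact_force: [-0.1, -0.0, -2.1]
gripper_width: 0.0026
```

```bash
python3 -m inch '[{"x":0,"y":0,"z":1,"yaw":0},{"x":0,"y":0,"z":1,"yaw":0},{"x":0,"y":0,"z":0.8,"yaw":0},{"x":0,"y":0,"z":0,"yaw":0}]' |sed -n 2,5p
python3 -m inch '[{"x":0.8,"y":0,"z":0,"yaw":0},{"x":0.8,"y":0,"z":0,"yaw":0},{"x":0.6,"y":0,"z":0,"yaw":0},{"x":0.6,"y":0,"z":0,"yaw":0},{"x":0.6,"y":0,"z":0,"yaw":0}]' |sed -n 2,5p

```

```text
tcp_pos: [0.6749, -0.1803, 0.2458]
eef_rot: [178.5, -7.5, -179.7]
contact_force: [-0.4, 0.7, -1.9]
gripper_width: 0.0002
tcp_pos: [0.591, -0.1805, 0.2528]
eef_rot: [178.5, -7.7, -179.6]
contact_force: [4.4, 0.7, -1.8]
gripper_width: 0.0004
```

```bash
python3 -m inch '[{"x":0.7,"y":0,"z":0.2,"yaw":0},{"x":0.7,"y":0,"z":0.3,"yaw":0},{"x":0.7,"y":0,"z":0.4,"yaw":0},{"x":0.6,"y":0,"z":0.5,"yaw":0},{"x":0.5,"y":0,"z":0.6,"yaw":0}]' |sed -n 2,5p
python3 -c "
from h import *
print(lid())"
```

```text
tcp_pos: [0.5098, -0.181, 0.2203]
eef_rot: [178.7, -6.5, -179.6]
contact_force: [2.3, 0.1, 0.8]
gripper_width: 0.0004
[('scene', 2564, np.float64(1.094), array([0.586, 0.034, 0.263]), array([ 0.481, -0.286,  0.17 ])), ('side', 558, np.float64(1.044), array([0.582, 0.034, 0.26 ]), array([ 0.472, -0.281,  0.17 ]))]
```

```bash
python3 -m inch '[{"x":0.35,"y":0,"z":0.6,"yaw":0},{"x":0.35,"y":0,"z":0.7,"yaw":0},{"x":0.1,"y":0,"z":0.8,"yaw":0},{"x":0.1,"y":0,"z":0.8,"yaw":0},{"x":0,"y":0,"z":0.7,"yaw":0}]' |sed -n 2,5p

```

```text
tcp_pos: [0.48, -0.1813, 0.1395]
eef_rot: [179.0, -6.1, -179.5]
contact_force: [-0.7, 0.4, 1.3]
gripper_width: 0.0003
```

```bash
python3 -m inch '[{"x":-0.05,"y":0,"z":0.6,"yaw":0},{"x":-0.05,"y":0,"z":0.4,"yaw":0},{"x":0,"y":0,"z":0,"yaw":0}]' |sed -n 2,5p

```

```text
tcp_pos: [0.4794, -0.1813, 0.1129]
eef_rot: [179.0, -6.4, -179.5]
contact_force: [-0.9, 0.9, -0.1]
gripper_width: 0.0005
```

```bash
python3 -m inch '[{"x":-0.05,"y":0,"z":0.5,"yaw":0},{"x":0,"y":0,"z":0.4,"yaw":0},{"x":0,"y":0,"z":0.2,"yaw":0},{"x":0,"y":0,"z":0.1,"yaw":0}]' |sed -n 2,5p
for i in 1 2 3; do python3 -m inch '[{"x":0,"y":0,"z":0.12,"yaw":0},{"x":0,"y":0,"z":0.12,"yaw":0}]' |sed -n 2,4p; done

```

```text
tcp_pos: [0.4824, -0.1816, 0.0855]
eef_rot: [179.1, -6.1, -179.4]
contact_force: [1.0, 0.3, 2.3]
gripper_width: 0.0003
tcp_pos: [0.4833, -0.1819, 0.0817]
eef_rot: [179.2, -6.0, -179.3]
contact_force: [-9.0, 8.8, 38.1]
tcp_pos: [0.4833, -0.182, 0.0818]
eef_rot: [179.3, -5.9, -179.2]
contact_force: [-8.1, 7.2, 27.0]
tcp_pos: [0.4834, -0.182, 0.0819]
eef_rot: [179.4, -5.7, -179.0]
contact_force: [-7.3, 5.4, 23.4]
```

```bash
python3 -m inch '[{"x":0,"y":0,"z":-0.6,"yaw":0},{"x":0,"y":0,"z":-1,"yaw":0},{"x":0,"y":0,"z":-1,"yaw":0},{"x":0,"y":0.7,"z":-0.6,"yaw":0},{"x":0,"y":0.7,"z":0,"yaw":0}]' -0.3 20|sed -n 2,5p
python3 -m inch '[{"x":0,"y":0.7,"z":0,"yaw":0},{"x":0,"y":0,"z":0,"yaw":0}]' |sed -n 2,5p
python3 - <<'E'
from h import *
for n in ("scene","side","wrist"):
    q,Q=(wcloud()[:2] if n=="wrist" else cloud(n))
    zl=.1216+.365*(Q[...,0]-.549)
    reg=(abs(Q[...,0]-.53)<.11)&(abs(Q[...,1]+.126)<.17)&(q.min(-1)>150)&(Q[...,2]<.17)&(Q[...,2]>.05)
    A=Q[reg];X=np.c_[A[:,0]-.549,np.ones(len(A))]
    k=np.ones(len(A),bool)
    for _ in range(5):
        c=np.linalg.lstsq(X[k],A[k,2],rcond=None)[0];e=abs(A[:,2]-X@c);k=e<.006
    kn=(q.max(-1)<70)&(Q[...,2]-zl>.02)&(Q[...,2]-zl<.05)&(np.hypot(Q[...,0]-.475,Q[...,1]+.126)<.035)
    print(n,c,k.sum(),"knob",kn.sum(),np.round(np.nanmin(Q[kn],0),3) if kn.any() else 0,np.round(np.nanmax(Q[kn],0),3) if kn.any() else 0)
aim(.4745,-.126,180)
E
```

```text
tcp_pos: [0.4898, -0.1488, 0.1672]
eef_rot: [179.4, -5.8, -179.2]
contact_force: [0.5, 1.2, 0.6]
gripper_width: 0.0275
tcp_pos: [0.4904, -0.1291, 0.1697]
eef_rot: [179.3, -5.5, -179.2]
contact_force: [0.6, -0.7, 0.4]
gripper_width: 0.0301
scene [0.36212113 0.12105726] 2284 knob 18 [ 0.466 -0.131  0.128] [ 0.502 -0.124  0.144]
side [0.35978311 0.12288378] 3566 knob 47 [ 0.454 -0.127  0.113] [ 0.489 -0.121  0.139]
wrist [0.34991382 0.12028295] 29359 knob 778 [ 0.45  -0.133  0.124] [ 0.494 -0.122  0.142]
tcp [ 0.4899 -0.1309  0.1687] [ 179.4   -5.7 -179.2] rows x 0.61 y 0.21 yaw 0.20
```

```bash
python3 -m inch '[{"x":0.3,"y":0.12,"z":0,"yaw":0.2},{"x":0,"y":0,"z":0.9,"yaw":0},{"x":0,"y":0,"z":1,"yaw":0},{"x":0,"y":0,"z":0.5,"yaw":0},{"x":0,"y":0,"z":0.1,"yaw":0}]'|sed -n 2,5p
python3 -c "
from h import *
aim(.4735,-.127,180)"
```

```text
tcp_pos: [0.474, -0.1297, 0.1058]
eef_rot: [179.5, -5.6, 179.6]
contact_force: [1.1, -0.4, -0.3]
gripper_width: 0.0305
tcp [ 0.474  -0.1297  0.1058] [179.5  -5.6 179.6] rows x 0.02 y 0.11 yaw -0.10
```

```bash
python3 -m inch '[{"x":0,"y":0.1,"z":0.3,"yaw":0},{"x":0,"y":0,"z":0.15,"yaw":0},{"x":0,"y":0,"z":0,"yaw":0}]'|sed -n 2,5p
python3 -m inch '[{"x":0,"y":0,"z":0,"yaw":0},{"x":0,"y":0,"z":0,"yaw":0},{"x":0,"y":0,"z":0,"yaw":0},{"x":0,"y":0,"z":0,"yaw":0}]' -1 12|sed -n 2,5p
python3 -m inch '[{"x":0,"y":0,"z":0,"yaw":-0.7},{"x":0,"y":0,"z":0,"yaw":-0.7},{"x":0,"y":0,"z":0,"yaw":-0.7},{"x":0,"y":0,"z":0,"yaw":-0.7},{"x":0,"y":0,"z":0,"yaw":-0.7}]'
python3 -c "
from plant import r;print(r.get_state()['moment'])"
```

```text
tcp_pos: [0.4714, -0.128, 0.0935]
eef_rot: [179.5, -5.8, 179.4]
contact_force: [-0.8, 0.5, 0.0]
gripper_width: 0.0309
tcp_pos: [0.4725, -0.1266, 0.0948]
eef_rot: [179.4, -5.6, 179.4]
contact_force: [-2.5, 6.6, -3.3]
gripper_width: 0.012
time_s: 53.4
tcp_pos: [0.472, -0.1262, 0.0952]
eef_rot: [178.0, -5.3, -166.1]
contact_force: [-0.4, 0.1, -1.9]
gripper_width: 0.0134
[-0.16438557 -0.29586703 -0.23558621]
```

```bash
for i in 1 2; do python3 -m inch '[{"x":0,"y":0,"z":0,"yaw":-0.8},{"x":0,"y":0,"z":0,"yaw":-0.8},{"x":0,"y":0,"z":0,"yaw":-0.8},{"x":0,"y":0,"z":0,"yaw":-0.8},{"x":0,"y":0,"z":0,"yaw":-0.8}]' -1 15 | sed -n 2,5p
python3 -c "
from plant import r;print(r.get_state()['moment'])"; done
```

```text
tcp_pos: [0.4715, -0.126, 0.0957]
eef_rot: [176.5, -4.5, -149.4]
contact_force: [-0.8, 0.7, -2.5]
gripper_width: 0.015
[-0.4124629  -0.37366659 -0.13454962]
tcp_pos: [0.4709, -0.1261, 0.0962]
eef_rot: [175.3, -3.3, -132.7]
contact_force: [0.8, -0.5, -3.3]
gripper_width: 0.0167
[-0.45394644 -0.58157866 -0.12825083]
```

```bash
for i in 1 2; do python3 -m inch '[{"x":0,"y":0,"z":0,"yaw":-0.8},{"x":0,"y":0,"z":0,"yaw":-0.8},{"x":0,"y":0,"z":0,"yaw":-0.8},{"x":0,"y":0,"z":0,"yaw":-0.8},{"x":0,"y":0,"z":0,"yaw":-0.8}]' -1 15 | sed -n 2,5p
done
python3 -m inch '[{"x":0,"y":0,"z":0,"yaw":-0.8},{"x":0,"y":0,"z":0,"yaw":-0.8},{"x":0,"y":0,"z":0,"yaw":-0.7},{"x":0,"y":0,"z":0,"yaw":-0.5},{"x":0,"y":0,"z":0,"yaw":0}]' -1 15 | sed -n 2,5p
python3 - <<'E'
from h import *
print(r.get_state()['moment'])
i=r.camera_info("wrist");p,d=r.capture("wrist")
cv2.imwrite("pics/c11.png",cv2.resize(p[100:270,170:350,::-1],None,fx=3,fy=3))
E
```

```text
tcp_pos: [0.4706, -0.1262, 0.0966]
eef_rot: [174.6, -1.8, -116.0]
contact_force: [-0.5, 0.0, -2.5]
gripper_width: 0.0178
tcp_pos: [0.4705, -0.1262, 0.0972]
eef_rot: [174.4, -0.1, -99.4]
contact_force: [0.0, -0.2, -2.0]
gripper_width: 0.0182
tcp_pos: [0.4704, -0.1262, 0.0978]
eef_rot: [174.5, 1.1, -87.6]
contact_force: [0.3, -1.1, -4.2]
gripper_width: 0.0177
[-0.42288389 -0.63761112 -0.16607324]
```

View pics/c11.png

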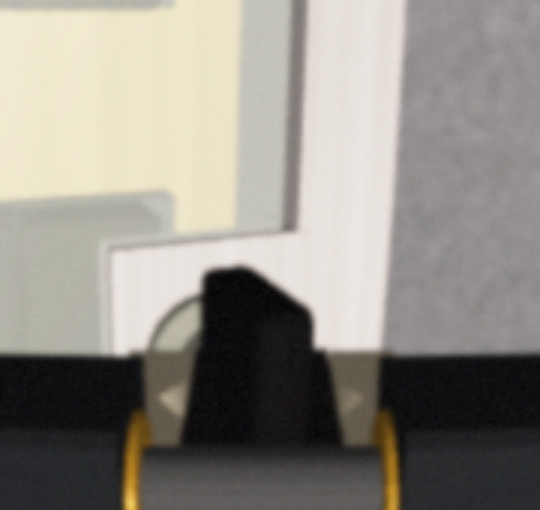

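```bash
python3 -m inch '[{"x":0,"y":0,"z":0,"yaw":0},{"x":0,"y":0,"z":0,"yaw":0},{"x":0,"y":0,"z":0,"yaw":0},{"x":0,"y":0,"z":-0.5,"yaw":0},{"x":0,"y":0,"z":-1,"yaw":0}]' -0.2 15|sed -n 2,5p
python3 -m inch '[{"x":0,"y":0,"z":-1,"yaw":0},{"x":0,"y":0,"z":-1,"yaw":0},{"x":0,"y":0,"z":-1,"yaw":0},{"x":0.5,"y":0,"z":-1,"yaw":0},{"x":0,"y":0,"z":0,"yaw":0}]'|sed -n 2,5p
python3 - <<'E'
from h import *
q,Q,i=wcloud();zl=.1216+.365*(Q[...,0]-.549)
kn=(q.max(-1)<70)&(Q[...,2]-zl>.028)&(Q[...,2]-zl<.05)&(np.hypot(Q[...,0]-.475,Q[...,1]+.126)<.035)
for o in rects(Q,kn,amin=60): print("knob",np.round(o[:4],3),"yaw",90-o[4])
A=Q[(abs(Q[...,0]-.53)<.11)&(abs(Q[...,1]+.126)<.17)&(q.min(-1)>170)&(Q[...,2]<.17)&(Q[...,2]>.05)]
print(np.polyfit(A[:,0]-.549,A[:,2],1))
q2,Q2=cloud("side")
cv2.imwrite("pics/c12.png",np.hstack([cv2.resize(q[40:290,90:340,::-1],(400,400)),cv2.resize(q2[90:290,200:400,::-1],(400,400))]))
E
```

```text
tcp_pos: [0.4715, -0.1266, 0.1329]
eef_rot: [174.2, 1.1, -88.0]
contact_force: [0.5, -0.1, -0.7]
gripper_width: 0.035
tcp_pos: [0.4844, -0.1414, 0.2417]
eef_rot: [174.5, 0.9, -88.0]
contact_force: [0.7, -0.3, 0.9]
gripper_width: 0.0348
knob [ 0.473 -0.13   0.043  0.013] yaw 90.0
[0.3622052  0.12078881]
```

View pics/c12.png

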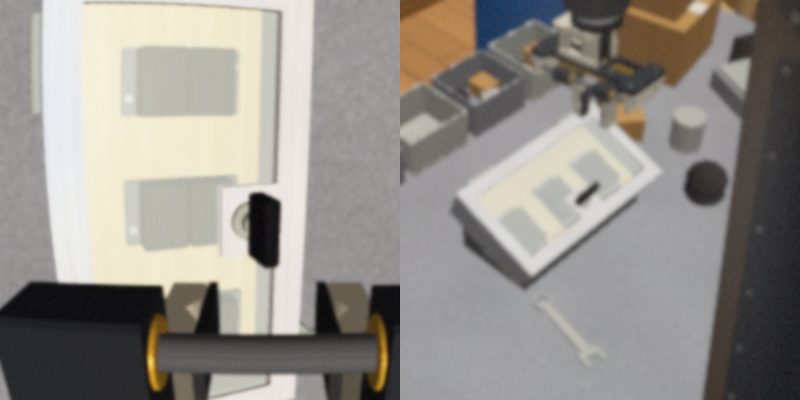

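```bash
python3 -c "
from plant import r
s=r.get_state();print(s['time_s'],s['contact_force']);print(r.close_job())"
```

```text
56.4667 [ 0.924033    0.44369239 -0.91551474]
the job is handed in; nothing more can be done
None
```

I handed the job in at 56 s. All three brake pads lie side by side on the bed, the lid is shut, and the latch is turned back to locked. `close_job` gave no verdict, so this rests on my own checks.

**Pads:** before shutting, the wrist camera put all three flat to within about 0.05 rad of the bed. Their tops were about 26–27 mm above it, at bed y of about −0.10, 0 and +0.10 m and x of about −0.02 m. Their long edges were within about 1° of the slope. The last picture through the shut lid shows all three still in place.

**Lid and latch:** after locking, the lid plane measures the same 0.36 slope as when it was shut at the start. The knob bar reads 90°, along the lid's width, and the robot stands clear of the case with about 1 N of residual force.

**Other parts:** I saw none of them move, but I did not measure their positions at the end. I left the green and pink look-alikes alone.

**What disagreed:**
- **Fingertip height:** contact with the knob showed the fingertips about 19 mm above the reported TCP, instead of 11 mm ahead of it. My first two tries at gripping the knob closed on air, so I worked to the measured offset.
- **Tool tilt:** the tool drifted up to about 8° from vertical, and the moves cannot correct that. The grasps and placings came out well anyway.
- **Side camera:** its fit tilted the outermost pad by up to 0.12 rad, right at the limit. I trusted the nearer wrist view.
- **Moved pad:** one pad was knocked about 3 cm aside early on. I saw that and picked it up from its new place.

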